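Load the surgical instruments into the UV steriliser

ROBOT

A 7-joint arm with a two-finger parallel gripper is mounted at the origin on the work surface. World frame = base frame: x ahead of the robot, y to its left, z up, the work surface at z = 0. Lengths are in m, angles in rad, forces in N, time in s.
With the tool pointing down it reaches from about 0.4 to 0.85 m from the base axis. Payload 10.4 kg.
Tool frame: the origin (TCP) lies at the very end of the fingers, on their centre line; the grasp point (between the pads) lies 19 mm behind it; z points along the fingers, y is the line along which they close (so a half turn about z gives the same grasp; the last joint's range is limited). The gripper opens to 85 mm and grips with 20 to 120 N. Pads are 22 mm wide; open, the fingers measure 114 mm over their backs; the gripper's body (76 mm by 85 mm) begins 54 mm behind the grasp point. The pads swing forward as they close: fully open they stand 13 mm farther back than shut.
Start: joints at [1.175, 0.332, -0.065, 1.46, 0.022, 1.35, -0.088], TCP at [0.228, -0.582, 0.194] pointing down, gripper open.
Joint ranges: [-2.6, 2.6], [-0.5, 2.12], [-1.47, 1.34], [0.16, 2.42], [-1.27, 4.41], [0.06, 2.06], [-2.6, 2.6]. Speed limits (rad/s): [2.22, 2.22, 2.79, 2.79, 3.14, 3.14, 3.14].

INTERFACE

Orientations are given as a unit quaternion [x, y, z, w].
In Python, from bench import sense, cams, robot gives the robot as it stands.
- The arm moves only by the tool send_rows, never from a script. Its argument "steps" is one flat list of numbers, 5 for each row, row after row: the shift along the world's x, y, z normalised to -1 to 1, where 1 is 200 mm, then the turn about the world's z normalised to -1 to 1, where 1 is 45 degrees, then the finger opening in mm, from 0 to 85.4. In form: [x, y, z, turn, fingers, x, y, z, turn, fingers, ...]. A call has 1 to 8 rows; each row is the pose to reach, as a shift and turn from the pose commanded when the call began; what a row does not reach only later rows make up. A row lasts 1/12 s, in which the tool goes at most 41.7 mm and 7.16 degrees, less where a joint would pass 70% of its speed; a pose out of reach is approached as far as the arm can. A call with a number of a shift or a turn outside -1 to 1 is refused whole. A call with a gripper value outside its range is refused whole. The fingers move at their own pace and stop on an object; "grip_force" is the grip in N (left out, the last holds). Time passes only in rows, so rows that repeat a pose let the fingers close. It gives the time, the measured TCP pose, the force, the opening and the grip force at its end, in the units of the state.
- sense(): the state, without advancing time (a new reading comes with each control period).
- cams.get_image(name): name is "side" or "top" or "wrist"; returns (picture, depth): 384x512x3 uint8, blue, green, red; 384x512 float32, m along the optical axis (not along the pixel's ray), 0 where there is no reading.
- cams.camera_params(name): a dict with "fx", "fy", "cx", "cy" (pixels), "dist" ([k1, k2, p1, p2, k3] as OpenCV has them; the pictures are not rectified), "rvec" (rotation vector, rad) and "tvec" (3), from world to camera coordinates, as OpenCV has them. Camera axes: x right, y down, z forward; pixel columns grow to the right and rows downward; lengths in m; the calibration is good to about 2 mm. A picture is of the moment at which its call begins: read the wrist's pose just before it. camera_params takes no time and is no camera call; for the wrist camera it gives the pose at the moment of the call.
- robot.hand_in(): hands the job in; it is judged then, once.
The state is a dict: "time": time; "qpos": joint angles; "dq": joint speeds; "effort": joint torques, N m; "eef_pos": TCP position; "ee_rot": TCP orientation; "wrist_force": force on the tool from outside, world axes, zero at the start; "moment": the same for the moment, N m; "width": finger opening in m; "grasp_force": force on a finger pad.
Only numpy, scipy, OpenCV 4.12 (cv2) and the standard library are available. Lean on these libraries where they do the work, as an engineer would, in place of code of your own. Each camera call takes 0.05 s, during which the arm holds its last target. There are 200 camera calls.

TASK

Turn the UV steriliser's timer knob to zero so that its lamp is off, then lift its clear lid right open until it rests on its stop. Lay every surgical instrument from the mat straight across the two raised rails inside, level and centred on both rails, none touching another, and then close the lid fully over them, leaving the timer at zero and the jar, the mug and the mouse alone.

Things in the scene. Friction and masses are not known exactly. Their poses are not given: they have to be found in the camera images.
- steriliser: Table-top UV steriliser, fixed: a white plinth 230 (x) x 400 (y) x 45 mm high. Origin: centre of its underside, on the table. Its front (-x) faces the robot. The lidded chamber takes the -y part of its top (270 mm wide), the timer knob the +y part. In the chamber two upright steel rails run along y, 240 mm long, 6 mm wide, at x = -45 and +45 mm, their crests 25 mm above the plinth's top.
- rack (a point): Point midway between the two rails at the height of their crests (70 mm above the table); axes as the steriliser's: x across the rails, y along them (rails span y = -120 to 120 mm, x = -45 and +45 mm; a 6 mm pin at each rail end, y = +-122 mm, stands 12 mm above the crest). The shut lid leaves 182 mm free in x (+-91 mm), 262 mm in y and 18 mm above the crests.
- lid (a joint): Hinge of the clear box-shaped lid (190 x 270 x 46 mm, 0.4 kg, walls 4 mm), rad: 0 shut, 1.6 wide open on its stop. It falls shut if let go below about 1.25 rad and falls open onto the stop above that; the hinge is damped (0.25 N m s/rad) and needs under 5 N at the bar.
- lid_hinge (a point): Fixed point on the hinge line, at the middle of the lid's rear (+x) lower edge, 46 mm above the table; the hinge runs along the steriliser's y. Axes as the steriliser's.
- lid_bar (a point): Middle of the steel grip bar in front of the lid: a round bar 10 mm thick, 100 mm long along y, 42 mm off the lid's front face (37 mm free behind it). With the lid shut it lies 232 mm in front of (-x) and 28 mm above the hinge line; it moves with the lid (upright above the hinge when open). It can be pinched across x from above with the tool vertical the whole way, turning between the fingers.
- timer (a joint): Timer knob, rad: 0 when its white pointer line points to the long black zero mark at the front (-x) of the dial; grows as the knob is turned clockwise seen from above, range -0.6 to 2.9; no stop or click at zero; it stays where it is left (friction 0.03 N m).
- timer_grip (a point): On the timer knob's vertical axis, 69 mm above the table, at the height to grip. The knob is a black bar 46 mm long (its own x, pointer at -x), 12 mm wide (y), 24 mm high, topped 10 mm above this point, on a 46 mm disc whose top is 14 mm below this point. Axes turn with the knob. The lid's side is 62 mm away.
- mat: Thin black rubber mat, fixed, 220 x 330 x 3 mm, on which the instruments lie at the start. Origin: centre of its underside.
- inst1: Steel surgical instrument 128 mm long, 80 g or so, lying flat: a handle of 13 x 13 mm section, 90 mm long, then an 8 x 8 mm shaft (short flat chisel blade) flush with the handle's underside. Origin: middle of its length, centre of the handle's section; x runs along it, the handle from x = -64 to 26 mm, the tip at +x. Centre of mass near x = -12 mm. May be absent.
- inst2: Steel surgical instrument 132 mm long, 80 g or so, lying flat: a handle of 13 x 13 mm section, 90 mm long, then an 8 x 8 mm shaft (round flat tip) flush with the handle's underside. Origin: middle of its length, centre of the handle's section; x runs along it, the handle from x = -66 to 24 mm, the tip at +x. Centre of mass near x = -12 mm. May be absent.
- inst3: Steel surgical instrument 138 mm long, 80 g or so, lying flat: a handle of 13 x 13 mm section, 90 mm long, then an 8 x 8 mm shaft (plain square shaft) flush with the handle's underside. Origin: middle of its length, centre of the handle's section; x runs along it, the handle from x = -69 to 21 mm, the tip at +x. Centre of mass near x = -12 mm. May be absent.
- inst4: Steel surgical instrument 142 mm long, 80 g or so, lying flat: a handle of 13 x 13 mm section, 90 mm long, then an 8 x 8 mm shaft (shaft with a small cross-piece near its tip) flush with the handle's underside. Origin: middle of its length, centre of the handle's section; x runs along it, the handle from x = -71 to 19 mm, the tip at +x. Centre of mass near x = -12 mm. May be absent.
- bottle: Bystander: amber jar, 52 mm across, 100 mm high; origin at its underside's centre. Leave it alone.
- mug: Bystander: white mug, 76 mm across, 90 mm high; origin at its underside's centre. Leave it alone.
- mouse: Bystander: black computer mouse, 64 mm across, 30 mm high; origin at its underside's centre. Leave it alone.
Not all that is in view belongs to the job. Leave any blue look-alike of the inst1 alone.

How it is judged:
On the way, in this order (a step that is already met when the one before it is completed fails the run):
1. timer at zero with the lid still shut (value of joint timer between -0.1 and 0.1 rad and value of joint lid below 0.1 rad and contact force between timer and the fingers below 0.1 N), for 0.2 s.
2. lid open on its stop (value of joint lid above 1.52 rad), for 0.2 s.
3. all instruments lie on the rails, released, lid open (z of inst1 in the frame of rack between 0.001 and 0.014 m and x of inst1 in the frame of rack between -0.025 and 0.025 m and y of inst1 in the frame of rack between -0.118 and 0.118 m and angle between inst1's own x axis and vertical between 1.44 and 1.7 rad and angle between the x axis of each of inst1, inst2, inst3, inst4 and the x axis of rack, either way round below 0.35 rad and contact force between each of inst1, inst2, inst3, inst4 and the fingers below 0.1 N and linear speed of each of inst1, inst2, inst3, inst4 below 0.03 m/s and z of inst2 in the frame of rack between 0.001 and 0.014 m and x of inst2 in the frame of rack between -0.025 and 0.025 m and y of inst2 in the frame of rack between -0.118 and 0.118 m and angle between inst2's own x axis and vertical between 1.44 and 1.7 rad and z of inst3 in the frame of rack between 0.001 and 0.014 m and x of inst3 in the frame of rack between -0.025 and 0.025 m and y of inst3 in the frame of rack between -0.118 and 0.118 m and angle between inst3's own x axis and vertical between 1.44 and 1.7 rad and z of inst4 in the frame of rack between 0.001 and 0.014 m and x of inst4 in the frame of rack between -0.025 and 0.025 m and y of inst4 in the frame of rack between -0.118 and 0.118 m and angle between inst4's own x axis and vertical between 1.44 and 1.7 rad and contact force between inst1 and inst2 below 0.05 N and contact force between each of inst1, inst2 and inst3 below 0.05 N and contact force between each of inst1, inst2, inst3 and inst4 below 0.05 N and value of joint lid above 1.2 rad), for 0.3 s.
At the end, for the whole second after the job is handed in: Each instrument lies released and still across both rails, level within 0.13 rad, square within 0.35 rad, its middle within 25 mm of midway between the rails and 118 mm of their middle lengthwise, touching no other; timer within 0.1 rad of zero; lid shut (below 0.05 rad) (z of inst1 in the frame of rack between 0.001 and 0.014 m and x of inst1 in the frame of rack between -0.025 and 0.025 m and y of inst1 in the frame of rack between -0.118 and 0.118 m and angle between inst1's own x axis and vertical between 1.44 and 1.7 rad and angle between the x axis of each of inst1, inst2, inst3, inst4 and the x axis of rack, either way round below 0.35 rad and contact force between each of inst1, inst2, inst3, inst4 and the fingers below 0.1 N and linear speed of each of inst1, inst2, inst3, inst4 below 0.03 m/s and z of inst2 in the frame of rack between 0.001 and 0.014 m and x of inst2 in the frame of rack between -0.025 and 0.025 m and y of inst2 in the frame of rack between -0.118 and 0.118 m and angle between inst2's own x axis and vertical between 1.44 and 1.7 rad and z of inst3 in the frame of rack between 0.001 and 0.014 m and x of inst3 in the frame of rack between -0.025 and 0.025 m and y of inst3 in the frame of rack between -0.118 and 0.118 m and angle between inst3's own x axis and vertical between 1.44 and 1.7 rad and z of inst4 in the frame of rack between 0.001 and 0.014 m and x of inst4 in the frame of rack between -0.025 and 0.025 m and y of inst4 in the frame of rack between -0.118 and 0.118 m and angle between inst4's own x axis and vertical between 1.44 and 1.7 rad and contact force between inst1 and inst2 below 0.05 N and contact force between each of inst1, inst2 and inst3 below 0.05 N and contact force between each of inst1, inst2, inst3 and inst4 below 0.05 N and value of joint timer between -0.1 and 0.1 rad and value of joint lid below 0.05 rad).
It fails at once if the jar is pushed more than 40 mm or tipped over (distance of bottle from where it was at the start of the episode above 0.04 m or angle between bottle's own z axis and vertical above 0.5 rad).
It fails at once if the mug is pushed more than 40 mm or tipped over (distance of mug from where it was at the start of the episode above 0.04 m or angle between mug's own z axis and vertical above 0.5 rad).
It fails at once if the mouse is pushed more than 40 mm or tipped over (distance of mouse from where it was at the start of the episode above 0.04 m or angle between mouse's own z axis and vertical above 0.5 rad).
It fails at once if the lid is raised while the timer is not at zero (value of joint lid above 0.3 rad and value of joint timer above 0.2 rad).
Of inst1, inst2, inst3, inst4 only 2 to 4 are there at a start; the rules pass over those that are not, and their reading is None.
At some moment in a run one of inst1, inst2, inst3, inst4 may be knocked a few centimetres aside while the robot is not near it.
Once in a run the grip may slacken for a moment while it holds something.
It also fails if it takes over 210 s, if anything falls off the work surface, if the arm or the gripper's body presses on something with over 40 N, if the wrist force passes 120 N, or if a joint passes its speed limit or range.

## Working session

There is one attempt and no reset: what is moved stays moved. The work goes in short steps, Python scripts to look and compute and a tool call to move; the robot and the scene stay as the last step left them, time stands still between calls to the robot, and variables do not carry over. Pictures are saved under pics/ and viewed, at most 14 in all, crops included, and the job is handed in when it is done.

Besides the shell and the picture viewer there is one more tool, called after ">>>" as name(argument=value, ...), one argument or row to a line, values as JSON. send_rows: Moves the arm, as the interface text tells. Its arguments: {"type":"object","properties":{"steps":{"type":"array"},"grip_force":{"type":"number"}},"required":["steps"]}

```bash
ls; mkdir -p pics
cat > h.py <<'E'
import numpy as np, cv2
from bench import sense, cams, robot
def P(name):
    p=cams.camera_params(name); K=np.array([[p['fx'],0,p['cx']],[0,p['fy'],p['cy']],[0,0,1.]])
    R=cv2.Rodrigues(np.array(p['rvec'],float))[0]; t=np.array(p['tvec'],float).ravel()
    return K,np.array(p['dist'],float),R,t
def ray(cam,uv,z):
    K,d,R,t=cam; n=cv2.undistortPoints(np.array(uv,float).reshape(-1,1,2),K,d).reshape(-1,2)
    D=np.c_[n,np.ones(len(n))]@R; C=-R.T@t
    return C+D*((z-C[2])/D[:,2])[:,None]
def proj(cam,X):
    K,d,R,t=cam; return cv2.projectPoints(np.array(X,float).reshape(-1,3),cv2.Rodrigues(R)[0],t,K,d)[0].reshape(-1,2)
def cloud(cam,dep):
    K,d,R,t=cam; h,w=dep.shape; u,v=np.meshgrid(np.arange(w),np.arange(h))
    n=cv2.undistortPoints(np.stack([u,v],-1).reshape(-1,1,2).astype(float),K,d).reshape(-1,2)
    X=np.c_[n,np.ones(len(n))]*dep.reshape(-1,1); return ((X-t)@R).reshape(h,w,3)
E
python3 - <<'E'
from h import *
a,da=cams.get_image('top'); b,db=cams.get_image('side')
for n,i,d in(('top',a,da),('side',b,db)):
    cv2.imwrite(f'pics/{n}0.png',cv2.resize(i,(800,600),interpolation=cv2.INTER_CUBIC)); np.savez(f'{n}0.npz',i=i,d=d)
    c=P(n); print(n,-c[2].T@c[3],c[2][2],c[0][0,0],(d>0).mean())
print(sense())
E
```

```text
pics
top [ 0.4210013  -0.0415938   1.31211251] [ 0.08365334 -0.01220875 -0.99642012] 464.9579695299412 0.9959157307942709
side [-0.09999739 -0.8460835   0.68376298] [ 0.51874614  0.67082027 -0.53000246] 389.6442465024032 0.9960428873697916
{'time': 0.1, 'qpos': array([ 1.17540431,  0.3328272 , -0.06471708,  1.46082514,  0.02157185,
        1.34988329, -0.08853165]), 'dq': array([ 0.00123405, -0.00232599, -0.00141824, -0.00014273, -0.00104983,
       -0.00019703, -0.00133009]), 'effort': array([ 1.54176629e-03, -6.26749921e+01,  4.94180876e-02, -3.92429960e+01,
        1.63304148e-02,  6.92397894e-03,  7.53090092e-06]), 'eef_pos': array([ 0.22751903, -0.58172607,  0.19369935]), 'ee_rot': array([ 9.82678602e-01,  1.85316957e-01, -1.26138913e-04, -6.11713195e-04]), 'wrist_force': array([ 0.15503611, -0.07755915,  0.01753493]), 'moment': array([ 0.03004902, -0.0216847 ,  0.01188416]), 'grasp_force': 0.0, 'width': 0.08548521973705069}
```

View pics/top0.png

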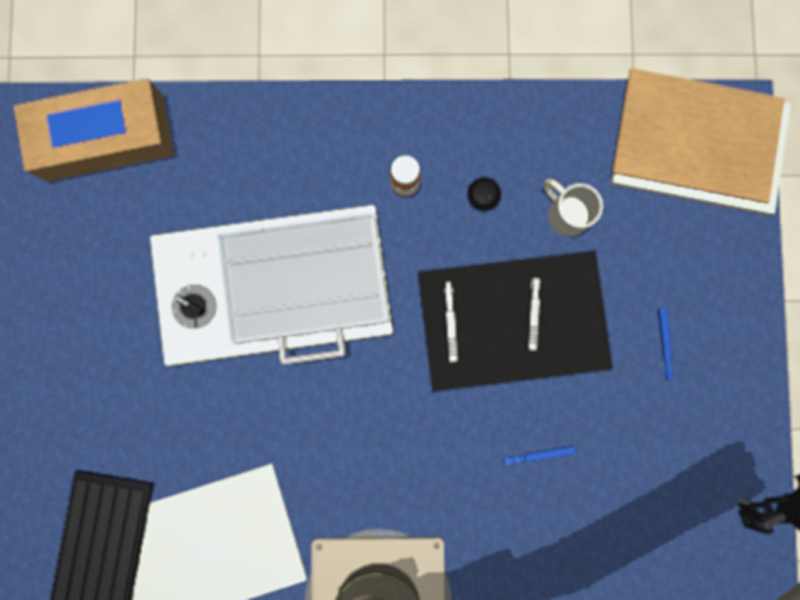

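View pics/side0.png

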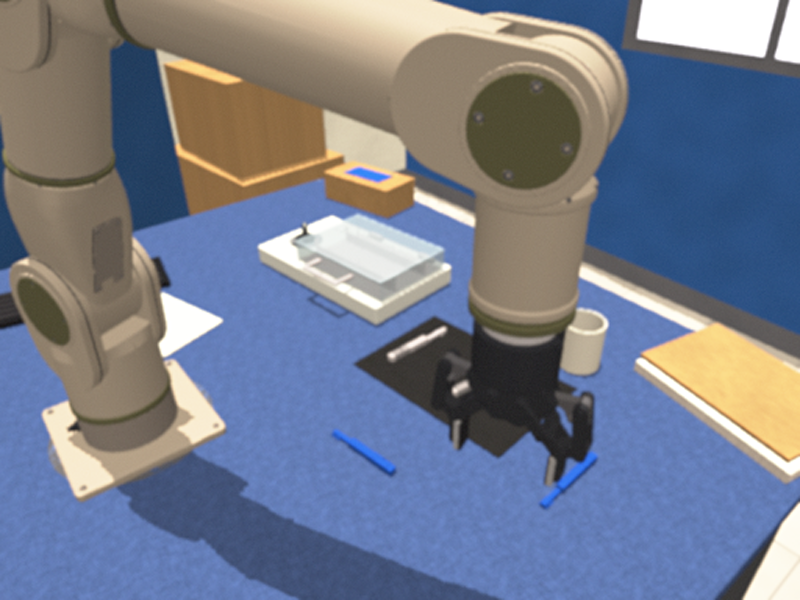

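Two white instruments are on the mat, at about (450,320) and (535,313) with their tips up (+x). The steriliser's plinth corners are at about (151,236), (375,207), (392,333) and (166,365), its knob at (193,306) and its bar at (313,350). The jar, mouse and mug are all behind.

Run:
```python
from h import *
z=np.load('top0.npz'); i,d=z['i'],z['d']; c=P('top'); X=cloud(c,d)
hsv=cv2.cvtColor(i,cv2.COLOR_BGR2HSV)
print('heights',X[150:235:10,100:250:15,2].round(3).tolist()[4])
m=((hsv[...,1]<60)&(hsv[...,2]>150)).astype(np.uint8); box=np.zeros_like(m); box[120:245,85:262]=1
m2=cv2.morphologyEx(m*box,cv2.MORPH_OPEN,np.ones((9,9)))
cs,_=cv2.findContours(m2,0,2); k=max(cs,key=cv2.contourArea); h=cv2.convexHull(k)
W=ray(c,h.reshape(-1,2),0.045)[:,:2]
r=cv2.minAreaRect((W*1000).astype(np.float32)); print('plinth',r, cv2.boxPoints(r).tolist())
# instruments
box[:]=0; box[165:245,272:388]=1
cs,_=cv2.findContours(m*box,0,2)
for k in cs:
    if cv2.contourArea(k)<60: continue
    W=ray(c,k.reshape(-1,2),0.012)[:,:2]*1000
    print('inst',cv2.minAreaRect(W.astype(np.float32)))
    mm=W.mean(0); print(mm)
# obstacles heights
for n,(u,v) in dict(jar=(259,107),mouse=(310,124),mug=(375,130),box=(60,80)).items(): print(n,X[v,u].round(3))
crop=i[165:225,95:155]; crop=cv2.resize(crop,(400,400),interpolation=cv2.INTER_CUBIC)
c2=cv2.resize(i[170:240,270:370],(571,400),interpolation=cv2.INTER_CUBIC)
cv2.imwrite('pics/crop0.png',cv2.resize(np.hstack([crop,c2]),None,fx=.82,fy=.82))
```

```text
heights [0.046, 0.082, 0.046, 0.092, 0.09, 0.093, 0.095, 0.092, 0.098, 0.095]
plinth ((561.2211303710938, 186.2327880859375), (232.3815155029297, 402.7430419921875), 7.538150310516357) [[419.6173400878906, 370.6213684082031], [472.4516906738281, -28.64105987548828], [702.824951171875, 1.844207763671875], [649.9906005859375, 401.10662841796875]]
inst ((495.1619873046875, -131.61558532714844), (138.13421630859375, 13.688838005065918), 4.731647968292236)
[ 497.32365206 -132.44692952]
inst ((508.0162658691406, -282.9291687011719), (12.269842147827148, 127.26100158691406), 86.4447021484375)
[ 515.98839878 -283.72239932]
jar [ 0.751 -0.051  0.106]
mouse [ 0.723 -0.195  0.03 ]
mug [ 0.706 -0.38   0.023]
box [0.835 0.486 0.085]
```

View pics/crop0.png

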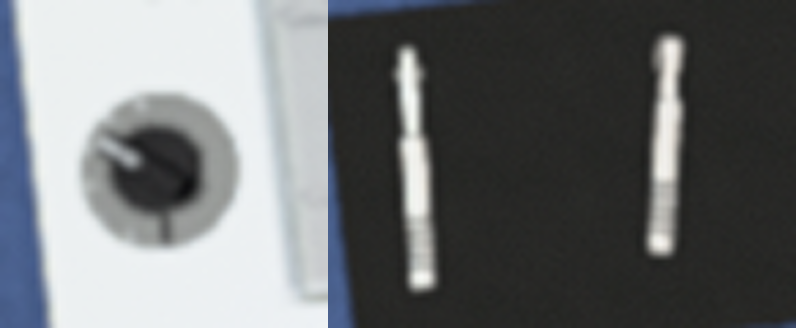

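The pointer is up and left, about 2.2 rad clockwise from the zero mark. The left instrument has the cross-piece (inst4) and the right one has the blade (inst1). I'm moving over the knob and turning the tool towards it.

>>> send_rows(
  steps=[1,1,0.2,0.5,85,1,1,0.2,0.5,85,1,1,0.2,0.5,85,1,1,0.2,0.5,85,1,1,0.2,0.5,85,1,1,0.2,0.5,85,1,1,0.2,0.5,85,1,1,0.2,0.5,85],
)

```text
time: 0.77
eef_pos: [0.4341, -0.3749, 0.2354]
ee_rot: [0.926, 0.379, 0.002, -0.0]
wrist_force: [0.4, 0.4, 0.2]
width: 0.085
grasp_force: 0.0
```

>>> send_rows(
  steps=[0.4,1,0,0.39,60,0.4,1,0,0.39,60,0.4,1,0,0.39,60,0.4,1,0,0.39,60,0.4,1,0,0.39,60,0.4,1,0,0.39,60],
)

```text
time: 1.27
eef_pos: [0.5099, -0.174, 0.2346]
ee_rot: [0.857, 0.515, 0.001, -0.001]
wrist_force: [-0.6, 0.7, 0.7]
width: 0.0599
grasp_force: 0.0
```

>>> send_rows(
  steps=[0.1,1,0,0,40,0.1,1,0,0,40,0.1,1,0,0,40,0.1,1,0,0,40,0.1,1,0,0,40],
)

```text
time: 1.68
eef_pos: [0.5273, 0.0207, 0.2344]
ee_rot: [0.859, 0.511, 0.0, -0.0]
wrist_force: [1.4, -0.3, 0.2]
width: 0.04
grasp_force: 0.0
```

>>> send_rows(
  steps=[0,1,0,0,40,0,1,0,0,40,0,1,0,0,40,0,1,0,0,40,0,1,0,0,40],
)

```text
time: 2.1
eef_pos: [0.527, 0.2207, 0.2343]
ee_rot: [0.859, 0.511, 0.0, -0.0]
wrist_force: [-0.9, -0.5, 0.1]
width: 0.0397
grasp_force: 0.0
```

Run:
```python
from h import *
s=sense(); c=P('wrist'); i,d=cams.get_image('wrist'); np.savez('w1.npz',i=i,d=d)
cv2.imwrite('pics/w1.png',cv2.resize(i,(800,600)))
print(s['eef_pos'],-c[2].T@c[3],c[2].round(3).tolist(),c[0][0,0])
t=P('top'); print('disc',ray(t,[[124.3,196.1]],.055))
for z in (.055,.079): print(proj(c,[[.544,.317,z]]))
```

```text
[0.52695015 0.2207201  0.23428958] [0.56478438 0.29168222 0.41474464] [[0.879, -0.477, -0.001], [-0.452, -0.833, 0.319], [-0.153, -0.28, -0.948]] 275.47005835044115
disc [[0.52126049 0.31477717 0.055     ]]
[[235.89349376  89.22893928]]
[[234.12310718  88.49057138]]
```

View pics/w1.png

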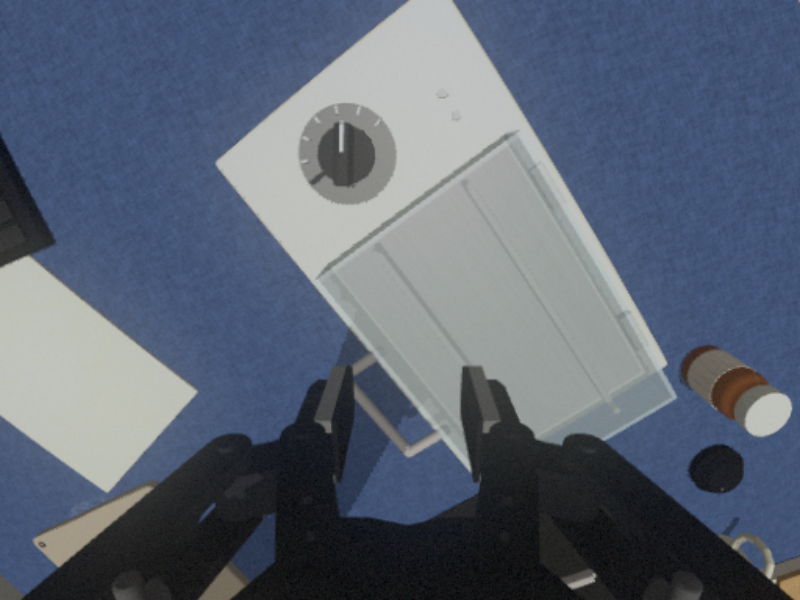

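The wrist view shows the disc at about (347,153), with the white pointer line from (341,122) to (341,150) and the zero mark at about (317,180).

Run:
```python
from h import *
i=np.load('w1.npz')['i']; c=P('wrist'); g=cv2.cvtColor(i,cv2.COLOR_BGR2GRAY)
m=np.zeros_like(g); cv2.circle(m,(222,98),40,1,-1)
sat=cv2.cvtColor(i,cv2.COLOR_BGR2HSV)[...,1]
d=((g<170)&(m>0)).astype(np.uint8); d=cv2.morphologyEx(d,cv2.MORPH_CLOSE,np.ones((5,5)))
k=max(cv2.findContours(d,0,2)[0],key=cv2.contourArea)
W=ray(c,k.reshape(-1,2),.055)[:,:2]*1000; print('disc',cv2.minEnclosingCircle(W.astype(np.float32)),cv2.fitEllipse(W.astype(np.float32)))
b=((g>165)).astype(np.uint8); b[:76]=0;b[100:]=0;b[:,:210]=0;b[:,228:]=0
n,l,s,ce=cv2.connectedComponentsWithStats(b); print(s,ce)
for j in range(1,n):
    v,u=np.nonzero(l==j)
    if len(v)<15: continue
    W=ray(c,np.c_[u,v],.079)[:,:2]; f=cv2.fitLine(W.astype(np.float32),cv2.DIST_L2,0,.01,.01).ravel()
    print('line',np.degrees(np.arctan2(f[1],f[0])),f,W.mean(0))
# dark zero mark
r=((g<70)&(m>0)); 
v,u=np.nonzero(r&(np.hypot(np.arange(512)[None]-220,np.arange(384)[:,None]-99)>19)); W=ray(c,np.c_[u,v],.055); print(W.mean(0),len(v), u.min(),u.max(),v.min(),v.max())
# plinth corners in wrist picture, at z=.045
w=((g>160)&(sat<40)).astype(np.uint8)
uv=np.array([[217,164],[452,-2],[665,365]])*.64; print(ray(c,uv,.045))
```

```text
disc ((520.0537719726562, 322.6227722167969), 39.623008728027344) ((520.069091796875, 322.7595520019531), (77.24040222167969, 77.88201141357422), 1.1308823823928833)
[[     0      0    512    384 196567]
 [   218     77      1      1      1]
 [   217     79      3     18     40]] [[255.50788281 191.52184243]
 [218.          77.        ]
 [217.7         87.025     ]]
line 57.12647 [0.5427865  0.83987075 0.52540207 0.33486912] [0.52540208 0.33486912]
[0.52425896 0.33593324 0.055     ] 5 215 224 79 118
[[0.41957972 0.36960124 0.045     ]
 [0.64696074 0.38566735 0.045     ]
 [0.69517115 0.01063802 0.045     ]]
```

Run:
```python
from h import *
for f,cn,ct,rr in (('w1.npz','wrist',(222,98),40),('top0.npz','top',(124,196),19)):
    i=np.load(f)['i']; c=P(cn); g=cv2.cvtColor(i,cv2.COLOR_BGR2GRAY)
    print(g[ct[1],ct[0]-rr-3:ct[0]+rr+4:2])
    h=cv2.cvtColor(i,cv2.COLOR_BGR2HSV)
    m=np.zeros_like(g); cv2.circle(m,ct,rr,1,-1)
    for th in (155,170):
        d=((g<th)&(m>0)).astype(np.uint8); d=cv2.morphologyEx(d,cv2.MORPH_CLOSE,np.ones((7,7))); d=cv2.morphologyEx(d,cv2.MORPH_OPEN,np.ones((7,7)))
        k=max(cv2.findContours(d,0,2)[0],key=cv2.contourArea)
        W=ray(c,k.reshape(-1,2),.055)[:,:2]*1000; print(cn,th,cv2.fitEllipse(W.astype(np.float32)),cv2.boundingRect(k))
    # bar (darkest)
    d=((g<45)&(m>0)).astype(np.uint8); k=max(cv2.findContours(d,0,2)[0],key=cv2.contourArea)
    W=ray(c,k.reshape(-1,2),.079)[:,:2]*1000; print('dark',cv2.minAreaRect(W.astype(np.float32)))
```

```text
[191 191 190 194 191 191 156 136 135 136 135 137 103  73  76  75  75  68
  72  76  78  79  69  64  75  78  80  78  81  80  80 141 141 142 140 141
 143 164 192 194 194 193 192 194]
wrist 155 ((520.0660400390625, 322.87335205078125), (76.17347717285156, 77.05547332763672), 145.9420928955078) (192, 66, 61, 65)
wrist 170 ((520.069091796875, 322.7595520019531), (77.24040222167969, 77.88201141357422), 1.1308823823928833) (191, 66, 63, 65)Traceback (most recent call last):
  File "<stdin>", line 12, in <module>
ValueError: max() iterable argument is empty
```

Run:
```python
from h import *
C={}
for f,cn,ct,rr in (('w1.npz','wrist',(222,98),40),('top0.npz','top',(124,196),19)):
    i=np.load(f)['i']; c=P(cn) ; g=cv2.cvtColor(i,cv2.COLOR_BGR2GRAY)
    m=np.zeros_like(g); cv2.circle(m,ct,rr,1,-1)
    for th,z in ((165,.046),(110,.055)):
        d=((g<th)&(m>0)).astype(np.uint8); d=cv2.morphologyEx(d,cv2.MORPH_CLOSE,np.ones((5,5))); d=cv2.morphologyEx(d,cv2.MORPH_OPEN,np.ones((7,7)))
        k=max(cv2.findContours(d,0,2)[0],key=cv2.contourArea)
        W=ray(c,k.reshape(-1,2),z)[:,:2]*1000; print(cn,th,cv2.fitEllipse(W.astype(np.float32)))
```

```text
wrist 165 ((519.0308837890625, 323.4229736328125), (78.87217712402344, 79.6166000366211), 175.42669677734375)
wrist 110 ((518.88134765625, 323.5251159667969), (45.67692184448242, 47.36382293701172), 130.57032775878906)
top 165 ((522.9345092773438, 318.0685119628906), (70.30134582519531, 71.26718139648438), 33.101585388183594)
top 110 ((522.8182983398438, 317.926025390625), (41.80888748168945, 49.916194915771484), 170.85328674316406)
```

>>> send_rows(
  steps=[-0.04,0.515,0,-0.067,40,-0.04,0.515,0,-0.067,40,-0.04,0.515,0,-0.067,40,-0.04,0.515,-0.4,-0.067,40,-0.04,0.515,-0.6,-0.067,40,-0.04,0.515,-0.8,-0.067,40,-0.04,0.515,-0.88,-0.067,40,-0.04,0.515,-0.88,-0.067,40],
)

```text
time: 2.82
eef_pos: [0.5166, 0.3175, 0.0514]
ee_rot: [0.873, 0.488, -0.005, 0.0]
wrist_force: [-0.3, -1.2, 0.4]
width: 0.0403
grasp_force: 0.0
```

Run:
```python
from h import *
i,d=cams.get_image('wrist');cv2.imwrite('pics/w2.png',i[:300,:])
print(sense()['wrist_force'])
```

```text
[-0.49070126 -0.25772307 -0.1971185 ]
```

View pics/w2.png

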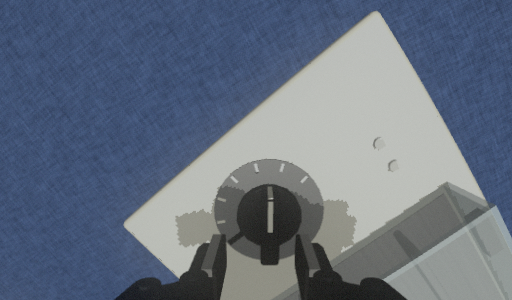

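Run:
```python
from h import *
s=sense();c=P('wrist');print(s['eef_pos'],s['time'],s['wrist_force'],s['dq'].round(3)); e=s['eef_pos']
print('tcp',proj(c,[e]),'knob',proj(c,[[.519,.3235,.055],[.519,.3235,.079]]))
print(ray(c,[[270,216]],.055), ray(c,[[270,190],[270,263]],.079))
```

```text
[0.51710442 0.31813701 0.05303512] 2.8667 [-0.49070126 -0.25772307 -0.1971185 ] [ 0.01  -0.059 -0.034 -0.088 -0.034  0.073  0.02 ]
tcp [[261.122884   217.59565402]] knob [[259.42209552 211.51215757]
 [259.15047187 226.82335093]]
[[0.52355466 0.31667743 0.055     ]] [[0.53709351 0.34063828 0.079     ]
 [0.51126726 0.29749451 0.079     ]]
```

>>> send_rows(
  steps=[0.02,0,0,0,40,0.02,0,0,0,40,0.02,0,0,0,5,0.02,0,0,0,5,0.02,0,0,0,5,0.02,0,0,0,5,0.02,0,0,0,5],
  grip_force=30,
)

```text
time: 3.45
eef_pos: [0.5239, 0.321, 0.059]
ee_rot: [0.873, 0.488, 0.0, 0.0]
wrist_force: [0.4, -0.2, -0.3]
width: 0.0051
grasp_force: 0.0
```

Run:
```python
from h import *
s=sense();c=P('wrist');i,d=cams.get_image('wrist');cv2.imwrite('pics/w3.png',cv2.resize(i[120:330,130:400],None,fx=2,fy=2)); X=cloud(c,d)
print(s['eef_pos'],s['width'],s['grasp_force'],proj(c,[s['eef_pos']]))
i,d=cams.get_image('side'); cv2.imwrite('pics/s3.png',cv2.resize(i[100:230,140:320],None,fx=3,fy=3,interpolation=2))
```

```text
[0.5238594  0.32101809 0.05898588] 0.005103164809722567 0.0 [[261.10414325 217.55687047]]
```

View pics/w3.png

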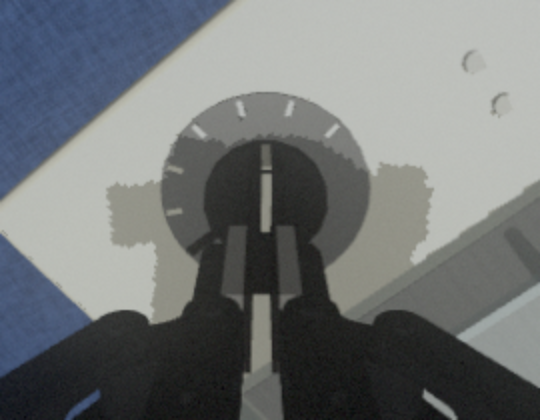

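The fingers straddle the bar, about 16 px apart, but no force is reported. I'll close further.

>>> send_rows(
  steps=[0,0,0,0,0,0,0,0,0,0,0,0,0,0,0],
)

```text
time: 3.8
eef_pos: [0.5236, 0.3209, 0.0584]
ee_rot: [0.873, 0.488, -0.0, 0.0]
wrist_force: [-0.9, -0.3, -0.4]
width: 0.0001
grasp_force: 0.0
```

View pics/s3.png

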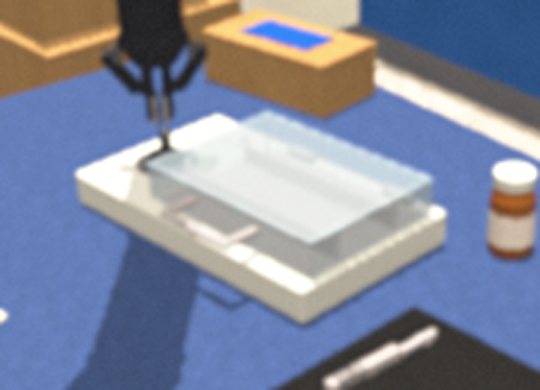

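Run:
```python
from h import *
s=sense();c=P('wrist');i,d=cams.get_image('wrist');X=cloud(c,d);cv2.imwrite('pics/w4.png',cv2.resize(i[120:330,130:400],None,fx=2,fy=2))
C=-c[2].T@c[3]; yaw=2*np.arctan2(.488,.873); Rz=np.array([[np.cos(yaw),np.sin(yaw)],[-np.sin(yaw),np.cos(yaw)]])
print('cam rel tcp in tool xy',Rz@(C-s['eef_pos'])[:2],C[2]-s['eef_pos'][2], 'tilt',c[2][2])
for v in range(180,300,6):
    row=[]
    for u in (235,249,255,260,265,275,290):
        p=X[v,u]; q=Rz@(p-s['eef_pos'])[:2]; row.append('%d/%d/%d'%(q[0]*1e3,q[1]*1e3,p[2]*1e3))
    print(v,*row)
```

```text
cam rel tcp in tool xy [0.08044473 0.00055017] 0.18042948360073496 tilt [-0.16738906 -0.27151078 -0.94776727]
180 24/18/46 24/8/46 24/4/47 24/0/46 24/-2/47 24/-10/47 24/-21/46
186 19/19/46 20/8/47 19/4/46 19/0/46 20/-2/46 20/-10/47 20/-21/47
192 15/19/47 15/8/46 17/4/52 17/0/53 19/-2/58 15/-10/46 15/-21/46
198 10/19/47 14/8/56 17/4/65 18/0/67 18/-2/68 13/-9/55 11/-21/48
204 6/19/47 9/8/55 17/3/77 18/0/78 18/-2/78 9/-9/55 5/-21/47
210 5/18/56 4/8/55 14/3/79 14/0/79 15/-2/80 4/-9/56 4/-20/55
216 0/18/56 0/8/55 9/3/78 10/0/80 11/-2/81 0/-10/55 0/-20/56
222 -4/19/55 -4/8/56 5/3/78 6/0/79 7/-2/81 -4/-10/56 -5/-21/54
228 -9/19/56 -9/8/56 2/3/79 2/0/79 2/-2/80 -9/-10/56 -8/-21/56
234 -14/19/56 9/6/101 9/3/101 9/0/102 8/-2/100 -14/-10/56 -14/-21/56
240 -23/20/48 9/6/108 9/3/109 9/0/108 9/-1/108 -19/-10/56 -23/-22/47
246 -29/20/47 8/6/113 9/3/115 8/0/114 9/-1/114 5/-7/107 -29/-22/47
252 4/13/112 9/6/120 8/3/120 9/0/120 8/-1/119 4/-7/113 -34/-22/48
258 4/13/118 9/5/125 9/3/125 9/0/125 8/-1/125 5/-6/119 -41/-23/45
264 4/12/124 9/5/131 9/2/130 8/0/130 9/-1/131 9/-6/131 -47/-23/45
270 10/11/137 10/5/137 8/2/133 8/0/134 7/-1/133 11/-5/139 10/-12/137
276 10/11/142 10/5/141 10/2/142 4/0/133 5/-1/134 11/-5/142 10/-11/141
282 10/10/146 10/5/145 9/2/144 1/0/134 5/-1/138 10/-5/145 10/-11/145
288 9/10/148 11/4/150 5/2/143 -1/0/133 5/-1/142 10/-5/149 10/-11/149
294 10/10/153 9/4/152 2/2/143 -5/0/133 0/-1/140 10/-5/153 8/-11/150
```

View pics/w4.png

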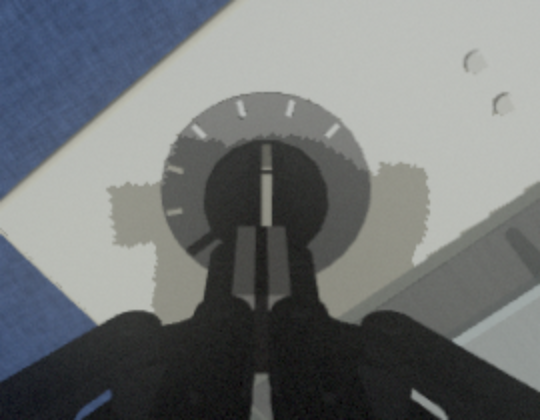

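The depth picture shows the real fingertips at about z = 0.097, roughly 38 mm above the reported TCP and still above the knob's top at 0.079. I'll open, go down about 37 mm and close.

>>> send_rows(
  steps=[0,-0.01,0,0,35,0,-0.01,0,0,35,0,-0.01,0,0,35,0,-0.01,-0.06,0,35,0,-0.01,-0.12,0,35,0,-0.01,-0.12,0,35,0,-0.01,-0.12,0,35],
)

```text
time: 4.43
eef_pos: [0.5228, 0.3184, 0.0329]
ee_rot: [0.873, 0.488, -0.001, -0.0]
wrist_force: [-0.2, -0.9, -0.5]
width: 0.0349
grasp_force: 0.0
```

```bash
cat > tip.py <<'E'
from h import *
s=sense();c=P('wrist');i,d=cams.get_image('wrist');X=cloud(c,d)
q=s['ee_rot'];yaw=2*np.arctan2(q[1],q[0]); Rz=np.array([[np.cos(yaw),np.sin(yaw)],[-np.sin(yaw),np.cos(yaw)]])
Q=X-s['eef_pos']; T=Q[...,:2]@Rz.T
print(s['eef_pos'],s['wrist_force'],s['width'])
for sgn in(1,-1):
    m=(T[...,0]>-5)&(T[...,0]<14)&(T[...,1]*sgn>s['width']/2-.004)&(T[...,1]*sgn<s['width']/2+.02)&(Q[...,2]>.0)&(Q[...,2]<.06)&(d>0)
    z=np.sort(X[...,2][m]); print(sgn,m.sum(),z[:8].round(4),T[...,0][m].max() if m.any() else 0)
E
python3 tip.py
```

```text
[0.52280444 0.31837077 0.03292403] [-0.21482765 -0.87434711 -0.50325347] 0.034927423529856665
1 5712 [0.0363 0.0365 0.0365 0.0371 0.0378 0.0381 0.041  0.0413] 0.06736402669322933
-1 8534 [0.0362 0.0365 0.0368 0.0372 0.0373 0.0374 0.0391 0.0402] 0.1088300490456252
```

>>> send_rows(
  steps=[0,0,-0.05,0,35,0,0,-0.05,0,35,0,0,-0.05,0,5,0,0,-0.05,0,5,0,0,-0.05,0,5,0,0,-0.05,0,5],
)

```text
time: 4.98
eef_pos: [0.5241, 0.3187, 0.0246]
ee_rot: [0.873, 0.488, 0.0, 0.0]
wrist_force: [1.4, -1.0, -1.1]
width: 0.0112
grasp_force: 34.1
```

>>> send_rows(
  steps=[0,0,0,1,5,0,0,0,1,5,0,0,0,1,5,0,0,0,1,5,0,0,0,1,5,0,0,0,1,5,0,0,0,1,5],
)

```text
time: 5.57
eef_pos: [0.523, 0.3188, 0.0246]
ee_rot: [0.617, 0.787, -0.0, -0.0]
wrist_force: [-2.9, -3.1, 2.4]
width: 0.0115
grasp_force: 34.7
```

>>> send_rows(
  steps=[0,0,0,1,5,0,0,0,1,5,0,0,0,1,5,0,0,0,1,5,0,0,0,1,5,0,0,0,1,5,0,0,0,1,5],
)

```text
time: 6.15
eef_pos: [0.5222, 0.318, 0.0246]
ee_rot: [0.269, 0.963, -0.001, -0.001]
wrist_force: [-6.7, -5.1, 7.3]
width: 0.0114
grasp_force: 35.3
```

>>> send_rows(
  steps=[0,0,0,0.87,5,0,0,0,0.87,5,0,0,0,0.87,5,0,0,0,0.87,5,0,0,0,0.87,5,0,0,0,0.87,5,0,0,0,0.87,5],
)

```text
time: 6.73
eef_pos: [0.5221, 0.3171, 0.0245]
ee_rot: [-0.068, 0.998, -0.002, -0.002]
wrist_force: [-9.1, -9.5, 10.7]
width: 0.0112
grasp_force: 35.8
```

Run:
```python
from h import *
s=sense();q=s['ee_rot'];print(s['eef_pos'],np.degrees(2*np.arctan2(q[1],q[0])),s['wrist_force'],s['qpos'],s['width'])
c=P('wrist');i,d=cams.get_image('wrist');cv2.imwrite('pics/w5.png',i)
```

```text
[0.52207938 0.31713694 0.02454466] 187.77763573668568 [-9.10101452 -9.45114607 10.67274724] [ 0.18192917  0.75031986 -1.11992843  1.6323334   0.71045314  1.22726094
  0.61631697] 0.01116420158135959
```

View pics/w5.png

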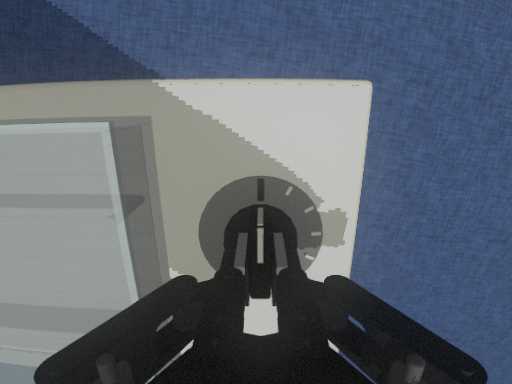

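The pointer line (260,205–260) lines up with the zero mark at (261,188). I'll release and rise.

>>> send_rows(
  steps=[0,0,0,0,35,0,0,0,0,35,0,0,0,0,35,0,0,0.2,0,35,0,0,0.4,0,35,0,0,0.6,0,35,0,0,0.6,0,35],
)

```text
time: 7.37
eef_pos: [0.5256, 0.3222, 0.1525]
ee_rot: [-0.066, 0.998, 0.003, 0.004]
wrist_force: [0.8, 0.6, 0.4]
width: 0.0347
grasp_force: 0.0
```

>>> send_rows(
  steps=[0,-0.3,0.3,-1,60,0,-0.3,0.3,-1,60,0,-0.3,0.3,-1,60,0,-0.3,0.3,-1,60,0,-0.3,0.3,-1,60,0,-0.3,0.3,-1,60,0,-0.3,0.3,-1,60],
)

```text
time: 7.95
eef_pos: [0.5238, 0.2591, 0.2048]
ee_rot: [0.325, 0.946, 0.0, 0.0]
wrist_force: [0.4, -0.2, -0.2]
width: 0.06
grasp_force: 0.0
```

>>> send_rows(
  steps=[-0.6,-0.5,0,-1,60,-0.6,-0.5,0,-1,60,-0.6,-0.5,0,-1,60,-0.6,-0.5,0,-1,60,-0.6,-0.5,0,-1,60,-0.6,-0.5,0,-1,60,-0.6,-0.5,0,-1,60],
)

```text
time: 8.53
eef_pos: [0.4036, 0.1579, 0.2046]
ee_rot: [0.662, 0.749, -0.001, 0.002]
wrist_force: [-0.4, -0.3, 0.6]
width: 0.0601
grasp_force: 0.0
```

Run:
```python
from h import *
s=sense();q=s['ee_rot'];print(s['eef_pos'],np.degrees(2*np.arctan2(q[1],q[0])),s['qpos'])
c=P('wrist');i,d=cams.get_image('wrist');a,da=cams.get_image('top');np.savez('w6.npz',i=i,d=d);np.savez('t6.npz',i=a,d=da)
A=cv2.resize(a[130:250,85:265],(600,400),interpolation=2); B=cv2.resize(i,(533,400))
cv2.imwrite('pics/x6.png',cv2.resize(np.hstack([A,B]),None,fx=.7,fy=.7))
```

```text
[0.40356336 0.15789853 0.20457252] 97.09395628620999 [ 0.83045233 -0.12861969 -1.1934672   1.87041177 -0.11921754  1.31950659
 -0.20669459]
```

View pics/x6.png

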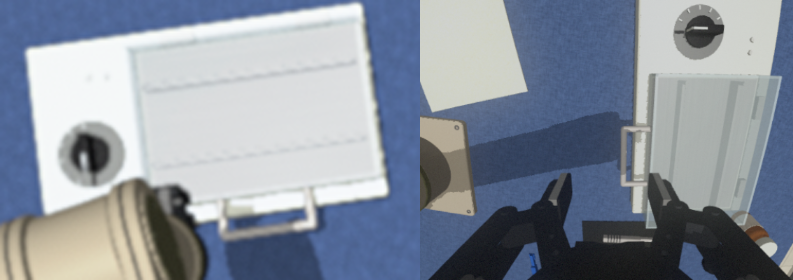

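The pointer sits on the zero mark. The bar runs from about (222,237) to (316,225) in the left panel. Next I compute the bar and rack positions.

Run:
```python
from h import *
c=P('top'); f=lambda L:[[85+x/2.333,130+y/2.333] for x,y in L]
print('bar',ray(c,f([[222,237],[316,225]]),.074).round(4).tolist())
print('rails',ray(c,f([[146,90],[356,62],[152,163],[360,137]]),.07).round(4).tolist())
print('lidtop',ray(c,f([[129,48],[361,18],[386,182],[147,208]]),.092).round(4).tolist())
z=np.load('t6.npz');X=cloud(c,z['d'])
print('bar depth z',[X[v,200].round(3).tolist() for v in range(224,234)])
cw=P('wrist');z=np.load('w6.npz');i,d=z['i'],z['d'];X=cloud(cw,d);h=cv2.cvtColor(i,cv2.COLOR_BGR2HSV)
m=(X[...,2]>.062)&(X[...,2]<.084)&(X[...,0]<.43)&(X[...,0]>.35)&(X[...,1]>.05)&(X[...,1]<.25)
p=X[m];print(m.sum(),p.min(0),p.max(0));
l=p[p[:,0]<p[:,0].mean()]; 
r=cv2.minAreaRect((p[:,:2]*1e3).astype(np.float32));print(r)
# rails by wrist
R=(X[...,2]>.066)&(X[...,2]<.073)&(X[...,0]>.44);print(R.sum())
```

```text
bar [[0.4243, 0.1599, 0.074], [0.4371, 0.0531, 0.074]]
rails [[0.5939, 0.2492, 0.07], [0.6248, 0.0071, 0.07], [0.5095, 0.2412, 0.07], [0.5377, 0.0028, 0.07]]
lidtop [[0.639, 0.264, 0.092], [0.6719, 0.0003, 0.092], [0.4846, -0.027, 0.092], [0.4573, 0.2413, 0.092]]
bar depth z [[0.445, 0.116, 0.003], [0.443, 0.116, 0.003], [0.44, 0.116, 0.001], [0.436, 0.107, 0.079], [0.433, 0.107, 0.078], [0.431, 0.107, 0.08], [0.428, 0.107, 0.081], [0.426, 0.115, 0.007], [0.423, 0.116, 0.001], [0.42, 0.116, 0.002]]
249 [0.42100893 0.09727925 0.07406488] [0.4299965  0.16198433 0.08124635]
((425.5033874511719, 129.6298370361328), (8.959355354309082, 64.70584106445312), 0.03056279756128788)
399
```

>>> send_rows(
  steps=[0.135,-0.257,0,0,28,0.135,-0.257,0,0,28,0.135,-0.257,-0.2,0,28,0.135,-0.257,-0.4,0,28,0.135,-0.257,-0.5,0,28,0.135,-0.257,-0.5,0,28,0.135,-0.257,-0.5,0,28],
)

```text
time: 9.22
eef_pos: [0.4302, 0.1084, 0.1044]
ee_rot: [0.657, 0.753, 0.0, -0.001]
wrist_force: [0.5, -0.5, 0.7]
width: 0.0282
grasp_force: 0.0
```

Run:
```python
from h import *
s=sense();q=s['ee_rot'];e=s['eef_pos'];print(e,np.degrees(2*np.arctan2(q[1],q[0])),s['qpos'].round(2),s['width'])
c=P('wrist');i,d=cams.get_image('wrist');X=cloud(c,d);yaw=2*np.arctan2(q[1],q[0]);Rz=np.array([[np.cos(yaw),np.sin(yaw)],[-np.sin(yaw),np.cos(yaw)]])
T=(X-e)[...,:2]@Rz.T; Z=X[...,2]
def st(n,m): p=np.c_[T[m],Z[m]]*1e3; print(n,m.sum(),p.min(0).round(),p.max(0).round(),np.median(p,0).round(1))
st('bar',(Z>.068)&(Z<.084)&(abs(T[...,0]+0)<.06)&(abs(T[...,1])<.012))
near=(d>0)&(d<.2)&(T[...,0]<.02)&(T[...,0]>-.0)&(abs(T[...,1])<.05)&(Z>.09)&(Z<e[2]+.08)
st('f+',near&(T[...,1]>.01));st('f-',near&(T[...,1]<-.01))
```

```text
[0.43017507 0.10836603 0.10436409] 97.78178423374854 [ 0.81  0.13 -1.19  1.98  0.13  1.12 -0.3 ] 0.028184504596949947
bar 1693 [-57. -12.  73.] [52.  4. 82.] [ 3.2 -2.2 79.2]
f+ 1079 [  0.  15. 143.] [ 12.  33. 184.] [  9.   19.1 167.7]
f- 1064 [  0. -44.  95.] [ 18. -12. 184.] [  8.9 -16.5 167.7]
```

>>> send_rows(
  steps=[-0.012,0,-0.2,0,28,-0.012,0,-0.4,0,28,-0.012,0,-0.4,0,28,-0.012,0,-0.4,0,5,-0.012,0,-0.4,0,5,-0.012,0,-0.4,0,5,-0.012,0,-0.4,0,5],
  grip_force=30,
)

```text
time: 9.85
eef_pos: [0.4343, 0.1087, 0.0295]
ee_rot: [0.659, 0.752, 0.004, 0.004]
wrist_force: [12.7, 2.4, -3.6]
width: 0.0087
grasp_force: 29.6
```

Run:
```python
import numpy as np
r=np.hypot(.232,.028);a=np.arctan2(.028,-.232)
for th in np.arange(0,1.61,.1):
    dx=r*np.cos(a-th)-r*np.cos(a);dz=r*np.sin(a-th)-.028
    print(round(th,1),(np.array([dx*np.cos(np.radians(7.54)),dx*np.sin(np.radians(7.54)),dz])/.2).round(3))
```

```text
0.0 [0. 0. 0.]
0.1 [0.02  0.003 0.115]
0.2 [0.05  0.007 0.228]
0.3 [0.092 0.012 0.337]
0.4 [0.145 0.019 0.441]
0.5 [0.207 0.027 0.539]
0.6 [0.279 0.037 0.631]
0.7 [0.36  0.048 0.714]
0.8 [0.448 0.059 0.79 ]
0.9 [0.544 0.072 0.856]
1.0 [0.645 0.085 0.912]
1.1 [0.752 0.1   0.957]
1.2 [0.863 0.114 0.992]
1.3 [0.976 0.129 1.015]
1.4 [1.091 0.144 1.027]
1.5 [1.207 0.16  1.027]
1.6 [1.322 0.175 1.015]
```

>>> send_rows(
  steps=[0.05,0.003,0.115,0,5,0.08,0.007,0.228,0,5,0.122,0.012,0.337,0,5,0.175,0.019,0.441,0,5,0.237,0.027,0.539,0,5,0.309,0.037,0.631,0,5,0.39,0.048,0.714,0,5,0.478,0.059,0.79,0,5],
)

```text
time: 10.52
eef_pos: [0.5254, 0.1207, 0.1878]
ee_rot: [0.658, 0.753, 0.003, 0.002]
wrist_force: [8.8, 7.3, -17.6]
width: 0.0085
grasp_force: 28.9
```

>>> send_rows(
  steps=[0.096,0.013,0.06,0,5,0.197,0.026,0.11,0,5,0.304,0.041,0.152,0,5,0.415,0.055,0.187,0,5,0.528,0.07,0.21,0,5,0.643,0.085,0.222,0,5,0.759,0.101,0.222,0,5,0.83,0.11,0.215,0,5],
)

```text
time: 11.18
eef_pos: [0.6917, 0.1429, 0.2327]
ee_rot: [0.658, 0.753, 0.004, 0.0]
wrist_force: [0.2, 2.4, -0.9]
width: 0.0083
grasp_force: 29.7
```

Run:
```python
from h import *
s=sense();print(s['eef_pos'],s['wrist_force'],s['qpos'].round(2),s['width'],s['grasp_force'])
a,d=cams.get_image('side');cv2.imwrite('pics/s7.png',cv2.resize(a[40:240,100:340],(600,500)))
```

```text
[0.69166722 0.14292732 0.23273929] [ 0.18559144  2.35464121 -0.89071161] [ 0.28  0.67 -0.97  1.12  0.53  1.59 -0.42] 0.008272560267030679 29.68148946762085
```

View pics/s7.png

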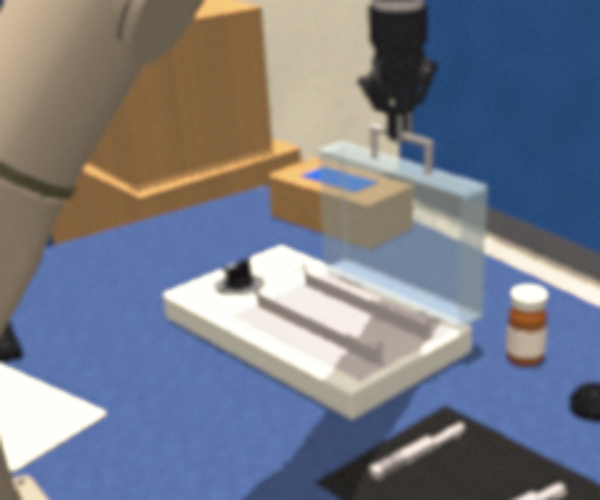

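The lid is upright on its stop side. I'll release, rise, and go to the instruments with the camera side facing the robot.

>>> send_rows(
  steps=[0.03,0.004,0,0,5,0.03,0.004,0,0,30,0.03,0.004,0,0,30,0.03,0.004,0.2,0,30,0.03,0.004,0.35,0,30,0.03,0.004,0.35,0,30],
)

```text
time: 11.73
eef_pos: [0.6962, 0.1424, 0.3037]
ee_rot: [0.659, 0.752, 0.004, 0.002]
wrist_force: [-0.1, 0.4, 1.1]
width: 0.0299
grasp_force: 0.0
```

>>> send_rows(
  steps=[-0.5,-0.4,0,1,40,-0.5,-0.4,0,1,40,-0.5,-0.4,0,1,40,-0.5,-0.4,0,1,40,-0.5,-0.4,0,1,40,-0.5,-0.4,0,1,40,-0.5,-0.4,0,1,40],
)

```text
time: 12.32
eef_pos: [0.595, 0.0608, 0.2966]
ee_rot: [0.318, 0.948, -0.001, 0.001]
wrist_force: [-0.0, 0.6, 0.3]
width: 0.0401
grasp_force: 0.0
```

>>> send_rows(
  steps=[-0.57,-0.98,-0.5,0.93,50,-0.57,-0.98,-0.5,0.93,50,-0.57,-0.98,-0.5,0.93,50,-0.57,-0.98,-0.5,0.93,50,-0.57,-0.98,-0.5,0.93,50,-0.57,-0.98,-0.5,0.93,50,-0.57,-0.98,-0.5,0.93,50,-0.57,-0.98,-0.5,0.93,50],
)

```text
time: 12.98
eef_pos: [0.4785, -0.1386, 0.1941]
ee_rot: [-0.036, 0.999, -0.001, -0.002]
wrist_force: [-0.3, -0.3, -0.1]
width: 0.0498
grasp_force: 0.0
```

```bash
cat > inst.py <<'E'
from h import *
import sys
a,d=cams.get_image('top'); c=P('top'); np.savez('tl.npz',i=a,d=d); cv2.imwrite('pics/tl.png',cv2.resize(a,(800,600)))
h=cv2.cvtColor(a,cv2.COLOR_BGR2HSV); m=((h[...,1]<60)&(h[...,2]>120)).astype(np.uint8); b=np.zeros_like(m); b[150:270,265:420]=1
for k in cv2.findContours(m*b,0,2)[0]:
    if cv2.contourArea(k)<40: continue
    print('inst',[np.round(x,1) for x in cv2.minAreaRect((ray(c,k.reshape(-1,2),.012)[:,:2]*1e3).astype(np.float32))])
s=sense();q=s['ee_rot'];print(s['eef_pos'],np.degrees(2*np.arctan2(q[1],q[0])),s['qpos'].round(2),s['wrist_force'],s['width'],s['time'])
E
python3 inst.py
```

```text
inst [array([ 462.6, -223.5]), array([306.3, 187.3]), np.float64(5.0)]
[ 0.48008567 -0.13625806  0.19522277] 184.12818491870996 [ 1.42  0.35 -1.44  1.73  0.35  1.37  1.56] [ 0.62676118  0.52968493 -0.02148909] 0.05009144045491366 13.0333
```

View pics/tl.png

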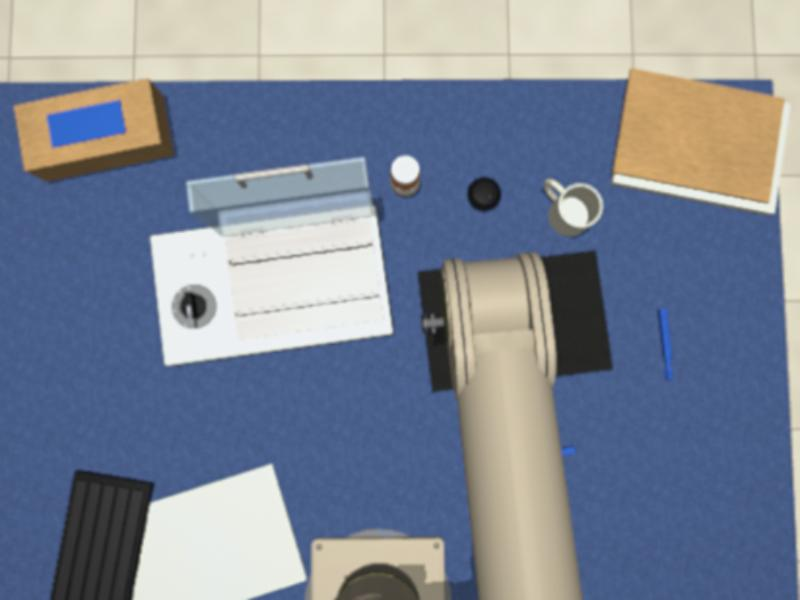

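The lid is open and both rails show clearly. Joint 3 is close to its range limit, so I'll turn the tool back by half a turn.

>>> send_rows(
  steps=[0,0,0,-1,50,0,0,0,-1,50,0,0,0,-1,50,0,0,0,-1,50,0,0,0,-1,50,0,0,0,-1,50,0,0,0,-1,50],
)

```text
time: 13.62
eef_pos: [0.4825, -0.1322, 0.1966]
ee_rot: [0.35, 0.937, -0.0, 0.001]
wrist_force: [-1.0, 0.1, 0.3]
width: 0.0497
grasp_force: 0.0
```

>>> send_rows(
  steps=[0,0,0,-1,50,0,0,0,-1,50,0,0,0,-1,50,0,0,0,-1,50,0,0,0,-1,50,0,0,0,-1,50,0,0,0,-1,50],
)

```text
time: 14.2
eef_pos: [0.4825, -0.1321, 0.1966]
ee_rot: [0.682, 0.732, 0.0, 0.001]
wrist_force: [-0.9, 0.0, 0.6]
width: 0.0503
grasp_force: 0.0
```

>>> send_rows(
  steps=[0,0,0,-1,50,0,0,0,-1,50,0,0,0,-1,50,0,0,0,-1,50,0,0,0,-1,50,0,0,0,-1,50,0,0,0,-1,50],
)

```text
time: 14.78
eef_pos: [0.4825, -0.1321, 0.1966]
ee_rot: [0.91, 0.415, 0.0, 0.001]
wrist_force: [0.1, 0.6, 0.5]
width: 0.0501
grasp_force: 0.0
```

>>> send_rows(
  steps=[0,0,0,-1,50,0,0,0,-1,50,0,0,0,-1,50,0,0,0,-1,50,0,0,0,-1,50,0,0,0,-1,50,0,0,0,-1,50],
)

```text
time: 15.37
eef_pos: [0.4825, -0.1321, 0.1966]
ee_rot: [0.999, 0.035, 0.001, 0.0]
wrist_force: [0.8, 0.2, -0.1]
width: 0.0502
grasp_force: 0.0
```

```bash
cat > wi.py <<'E'
from h import *
# instruments seen by wrist cam, in world by rays at z=.012, with finger-midline check
s=sense();q=s['ee_rot'];e=s['eef_pos'];yaw=2*np.arctan2(q[1],q[0]);print(e,np.degrees(yaw),s['qpos'].round(2),s['width'],s['time'])
c=P('wrist');i,d=cams.get_image('wrist');X=cloud(c,d)
h=cv2.cvtColor(i,cv2.COLOR_BGR2HSV);m=((h[...,1]<70)&(h[...,2]>110)&(X[...,2]<.03)&(X[...,0]>.39)&(X[...,0]<.6)&(X[...,1]<-.07)).astype(np.uint8)
for k in cv2.findContours(m,0,2)[0]:
    if cv2.contourArea(k)<100: continue
    print('inst',[np.round(x,1) for x in cv2.minAreaRect((ray(c,k.reshape(-1,2),.012)[:,:2]*1e3).astype(np.float32))])
Rz=np.array([[np.cos(yaw),np.sin(yaw)],[-np.sin(yaw),np.cos(yaw)]]);T=(X-e)[...,:2]@Rz.T;Z=X[...,2]-e[2]
n=(d>0)&(T[...,0]<.02)&(T[...,0]>-.0)&(abs(T[...,1])<.06)&(Z>.03)&(Z<.07)
for g in(n&(T[...,1]>0),n&(T[...,1]<0)):
    if g.any(): print('finger',g.sum(),T[g].min(0).round(4),T[g].max(0).round(4),Z[g].min().round(4))
np.savez('wl.npz',i=i,d=d)
E
python3 wi.py
```

```text
[ 0.4825193  -0.13206532  0.19655459] 4.050299438439284 [ 1.05  0.14 -0.94  1.74  0.12  1.32 -1.41] 0.050188213437620074 15.3667
inst [array([ 523. , -286.9]), array([15.9, 95.1]), np.float64(88.7)]
inst [array([ 513.4, -133.2]), array([101.1,  12.8]), np.float64(3.9)]
finger 724 [0.0001 0.0237] [0.0106 0.0382] 0.0412
finger 726 [ 0.0001 -0.0397] [ 0.0103 -0.0254] 0.042
```

>>> send_rows(
  steps=[0,-0.008,-0.2,0.015,40,0,-0.008,-0.4,0.015,40,0,-0.008,-0.6,0.015,40,0,-0.008,-0.8,0.015,40,0,-0.008,-0.95,0.015,40,0,-0.008,-0.95,0.015,40,0,-0.008,-0.95,0.015,40],
)

```text
time: 16.0
eef_pos: [0.4818, -0.134, 0.0058]
ee_rot: [0.999, 0.045, -0.001, -0.001]
wrist_force: [0.8, 0.4, 0.3]
width: 0.04
grasp_force: 0.0
```

```bash
python3 wi.py; python3 -c "
import numpy as np,cv2;cv2.imwrite('pics/w8.png',np.load('wl.npz')['i'])"
```

```text
[ 0.48183665 -0.13403606  0.00582416] 5.198624394657044 [ 0.93  0.39 -0.86  1.95  0.36  0.96 -1.58] 0.039988643487186 16.0
inst [array([ 424.9, -138.5]), array([ 9.4, 12.3]), np.float64(4.4)]
inst [array([ 445.9, -282.1]), array([17.2, 10.9]), np.float64(79.8)]
inst [array([ 526.1, -286.8]), array([20.6, 89.3]), np.float64(89.8)]
inst [array([ 512.8, -133.4]), array([103.7,  13. ]), np.float64(3.2)]
finger 739 [0.     0.0187] [0.0107 0.0328] 0.0406
finger 728 [ 0.     -0.0346] [ 0.0103 -0.0206] 0.0409
```

View pics/w8.png

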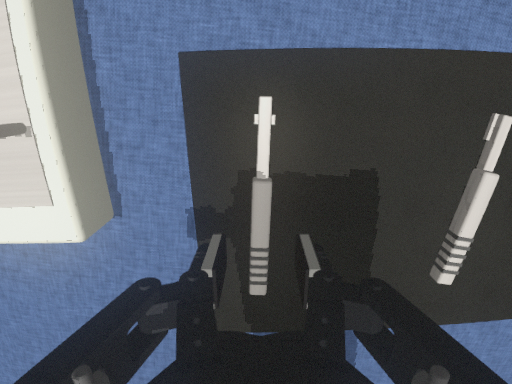

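The cross-piece instrument lies midway between the fingers (260,250), with the second at (470,220). I'll go down and close.

>>> send_rows(
  steps=[0,0,-0.1,0,40,0,0,-0.18,0,40,0,0,-0.18,0,40,0,0,-0.18,0,5,0,0,-0.18,0,5,0,0,-0.18,0,5,0,0,-0.18,0,5],
  grip_force=50,
)

```text
time: 16.63
eef_pos: [0.4836, -0.1359, -0.0282]
ee_rot: [0.999, 0.044, 0.001, 0.001]
wrist_force: [-2.0, 0.8, 9.0]
width: 0.0113
grasp_force: 49.2
```

>>> send_rows(
  steps=[0,0,0.15,0,5,0,0,0.35,0,5,0,0,0.55,0,5,0,0,0.75,0,5,0,0,0.9,0,5,0,0,0.9,0,5],
)

```text
time: 17.13
eef_pos: [0.4856, -0.1357, 0.1569]
ee_rot: [0.999, 0.045, 0.005, 0.003]
wrist_force: [0.7, 0.5, -0.4]
width: 0.0113
grasp_force: 49.8
```

Run:
```python
from h import *
z=np.load('tl.npz');c=P('top');X=cloud(c,z['d']);h=np.radians(7.54);R=np.array([[np.cos(h),np.sin(h)],[-np.sin(h),np.cos(h)]])
L=(X[...,:2]-[.5612,.1862])@R.T; Z=X[...,2]
m=(Z>.062)&(Z<.076)&(L[...,0]>-.1)&(L[...,0]<.08)&(L[...,1]<.08)&(L[...,1]>-.2)
print(m.sum())
for s in(-1,1):
    g=m&(L[...,0]*s>0)&(abs(L[...,0]*s-.045)<.02); p=L[g]; f=np.polyfit(p[:,1],p[:,0],1); print(len(p),p.min(0),p.max(0),np.median(p,0),'slope deg',np.degrees(f[0]),'x@-.06',np.polyval(f,-.06))
P2=(Z>.077)&(Z<.09)&(abs(L[...,0])<.06)&(L[...,1]<.08)&(L[...,1]>-.2); print(np.c_[L[P2],Z[P2]].round(3).tolist()[:12])
w=(Z>.2);
s=sense();q=s['ee_rot'];print(s['eef_pos'],np.degrees(2*np.arctan2(q[1],q[0])),s['qpos'].round(2),s['width'],s['grasp_force'])
```

```text
465
219 [-0.04949736 -0.18314248] [-0.04273943  0.05950192] [-0.04636875 -0.05977965] slope deg -0.05070214610488185 x@-.06 -0.046327567797332055
246 [ 0.03998943 -0.18503059] [0.04732816 0.06155332] [ 0.04317959 -0.0613779 ] slope deg 0.0010293820108372709 x@-.06 0.043392510632675976
[[0.045, -0.18, 0.083], [0.046, -0.183, 0.079], [0.042, -0.18, 0.087], [0.045, 0.06, 0.088], [0.044, 0.064, 0.084], [0.043, 0.061, 0.085], [0.044, 0.059, 0.081], [0.041, 0.063, 0.08], [-0.045, -0.182, 0.086], [-0.044, -0.184, 0.079], [-0.047, -0.181, 0.083], [-0.047, -0.184, 0.083]]
[ 0.48555737 -0.13569445  0.15687773] 5.116038731716649 [ 1.05  0.19 -0.95  1.8   0.16  1.23 -1.42] 0.011345167520636896 49.785935282707214
```

>>> send_rows(
  steps=[0.15,1,0,0.053,5,0.15,1,0,0.053,5,0.15,1,0,0.053,5,0.15,1,0,0.053,5,0.15,1,0,0.053,5,0.15,1,0,0.053,5],
)

```text
time: 17.63
eef_pos: [0.5116, 0.0735, 0.151]
ee_rot: [0.998, 0.07, 0.001, -0.001]
wrist_force: [-0.1, 1.9, -0.7]
width: 0.011
grasp_force: 49.8
```

>>> send_rows(
  steps=[0.17,0.55,0,0,5,0.17,0.55,0,0,5,0.17,0.55,0,0,5,0.17,0.55,0,0,5,0.17,0.55,0,0,5],
)

```text
time: 18.05
eef_pos: [0.5454, 0.1774, 0.15]
ee_rot: [0.998, 0.067, 0.0, -0.001]
wrist_force: [0.6, -1.1, -0.7]
width: 0.0118
grasp_force: 49.8
```

```bash
cat > held.py <<'E'
from h import *
s=sense();q=s['ee_rot'];e=s['eef_pos'];yaw=2*np.arctan2(q[1],q[0]);print(e,np.degrees(yaw),s['qpos'].round(2),s['width'],s['grasp_force'],s['time'])
c=P('wrist');i,d=cams.get_image('wrist');X=cloud(c,d);cv2.imwrite('pics/held.png',i)
Rz=np.array([[np.cos(yaw),np.sin(yaw)],[-np.sin(yaw),np.cos(yaw)]]);T=(X-e)[...,:2]@Rz.T;Z=X[...,2]-e[2]
m=(d>0)&(abs(T[...,1])<.008)&(T[...,0]<.12)&(T[...,0]>.011)&(Z>.015)&(Z<.06)
for a in np.arange(.01,.1,.01):
    g=m&(abs(T[...,0]-a-.005)<.005)
    if g.any(): print(round(a,3),g.sum(),'y',np.median(T[g][:,1]).round(4),'z',np.percentile(Z[g],90).round(4))
if m.any(): print('tip x',T[m][:,0].max())
E
python3 held.py
```

```text
[0.54539221 0.17735358 0.15003485] 7.7186324749129 [ 0.42  0.43 -1.03  1.62  0.38  1.31 -2.1 ] 0.011755314890868764 49.757861495018005 18.05
0.01 359 y -0.0013 z 0.0457
0.02 516 y -0.0013 z 0.0455
0.03 262 y -0.0013 z 0.0407
0.04 281 y -0.0013 z 0.0406
0.05 307 y -0.0018 z 0.0405
0.06 412 y -0.0018 z 0.0404
0.07 360 y -0.0018 z 0.0404
0.08 45 y -0.0018 z 0.0405
tip x 0.08118986514015103
```

>>> send_rows(
  steps=[0.02,-0.018,-0.15,0,5,0.02,-0.018,-0.3,0,5,0.02,-0.018,-0.42,0,5,0.02,-0.018,-0.5,0,5,0.02,-0.018,-0.53,0,5,0.02,-0.018,-0.55,0,5,0.02,-0.018,-0.55,0,5,0.02,-0.018,-0.55,0,5],
)

```text
time: 18.77
eef_pos: [0.5506, 0.1706, 0.0406]
ee_rot: [0.998, 0.065, 0.001, 0.0]
wrist_force: [-0.9, 0.5, -0.5]
width: 0.0113
grasp_force: 49.8
```

Not touching yet; down 3 mm more, then release and rise.

>>> send_rows(
  steps=[0,0,-0.008,0,5,0,0,-0.015,0,5,0,0,-0.015,0,5,0,0,-0.015,0,5],
)

```text
time: 19.1
eef_pos: [0.5508, 0.1711, 0.0387]
ee_rot: [0.998, 0.065, 0.001, 0.0]
wrist_force: [-5.4, -4.4, 17.4]
width: 0.0111
grasp_force: 51.8
```

>>> send_rows(
  steps=[0,0,0,0,16,0,0,0,0,22,0,0,0,0,40,0,0,0,0,40,0,0,0.15,0,40,0,0,0.35,0,40,0,0,0.5,0,40,0,0,0.55,0,40],
)

```text
time: 19.77
eef_pos: [0.5515, 0.1722, 0.1511]
ee_rot: [0.998, 0.065, 0.003, -0.001]
wrist_force: [0.2, 0.8, 0.7]
width: 0.04
grasp_force: 0.0
```

```bash
cat > rk.py <<'E'
from h import *
import sys
n=sys.argv[1]; s=sense();print(s['eef_pos'],s['qpos'].round(2),s['time'])
c=P(n);i,d=cams.get_image(n);X=cloud(c,d);h=np.radians(7.54);R=np.array([[np.cos(h),np.sin(h)],[-np.sin(h),np.cos(h)]])
cv2.imwrite(f'pics/rk_{n}.png',cv2.resize(i,(800,600)))
L=(X[...,:2]-[.5676,.1260])@R.T;Z=X[...,2]-.07
m=(Z>.004)&(Z<.02)&(abs(L[...,0])<.085)&(abs(L[...,1])<.115)&(d>0)
k=cv2.morphologyEx(m.astype(np.uint8),cv2.MORPH_OPEN,np.ones((2,2)))
nn,l,st,_=cv2.connectedComponentsWithStats(k)
for j in range(1,nn):
    if st[j,4]<50: continue
    g=l==j;p=L[g];print(st[j,4],'min',p.min(0).round(4),'max',p.max(0).round(4),[np.round(x,1) for x in cv2.minAreaRect((p*1e3).astype(np.float32))],'slope dz/dx',np.polyfit(p[:,0],Z[g],1).round(3),'z',np.percentile(Z[g],[10,50,90]).round(4))
E
python3 rk.py wrist; python3 inst.py
```

```text
[0.55150138 0.17224277 0.15108083] [ 0.43  0.43 -1.02  1.61  0.38  1.31 -2.1 ] 19.7667
1734 min [-0.094   0.0368] max [0.0697 0.0515] [array([-12.2,  44. ]), array([ 14.3, 163.7]), np.float64(89.7)] slope dz/dx [0.027 0.011] z [0.0071 0.0134 0.0146]
inst [array([ 508.1, -282.8]), array([ 16.2, 127.5]), np.float64(85.7)]
[0.55100209 0.17145879 0.14847746] 7.445110185028809 [ 0.43  0.44 -1.02  1.62  0.38  1.3  -2.1 ] [-0.23542741  1.3687734  -0.40017359] 0.040061900694093225 19.8667
```

>>> send_rows(
  steps=[-0.1,-1,0.15,-0.253,40,-0.1,-1,0.15,-0.253,40,-0.1,-1,0.15,-0.253,40,-0.1,-1,0.15,-0.253,40,-0.1,-1,0.15,-0.253,40,-0.1,-1,0.15,-0.253,40],
)

```text
time: 20.37
eef_pos: [0.529, -0.0385, 0.1753]
ee_rot: [0.999, -0.04, -0.001, 0.002]
wrist_force: [0.1, -0.9, -0.2]
width: 0.0401
grasp_force: 0.0
```

>>> send_rows(
  steps=[-0.1,-1,0,0,40,-0.1,-1,0,0,40,-0.1,-1,0,0,40,-0.1,-1,0,0,40,-0.1,-1,0,0,40,-0.1,-1,0,0,40],
)

```text
time: 20.87
eef_pos: [0.5069, -0.2377, 0.1739]
ee_rot: [0.999, -0.04, -0.002, 0.001]
wrist_force: [-0.6, 0.2, -0.2]
width: 0.04
grasp_force: 0.0
```

>>> send_rows(
  steps=[-0.075,-0.267,0,0,40,-0.075,-0.267,0,0,40,-0.075,-0.267,-0.3,0,40,-0.075,-0.267,-0.5,0,40,-0.075,-0.267,-0.7,0,40,-0.075,-0.267,-0.8,0,40,-0.075,-0.267,-0.8,0,40],
)

```text
time: 21.45
eef_pos: [0.4897, -0.2797, 0.0085]
ee_rot: [0.999, -0.034, -0.005, -0.003]
wrist_force: [-1.3, 0.5, -0.8]
width: 0.0403
grasp_force: 0.0
```

```bash
python3 wi.py
```

```text
[ 0.48965413 -0.27965309  0.00850213] -3.913353444178131 [ 1.07  0.51 -0.77  1.77  0.4   1.04 -1.49] 0.04029959809303829 21.45
inst [array([ 438.7, -250.4]), array([24.7, 82.8]), np.float64(89.9)]
inst [array([ 502.5, -254.5]), array([196.6, 323.3]), np.float64(2.5)]
finger 759 [0.     0.0182] [0.0115 0.0324] 0.0413
finger 747 [ 0.0001 -0.0351] [ 0.0112 -0.0211] 0.0406
```

Run:
```python
from h import *
z=np.load('wl.npz');c=P('wrist');i,d=z['i'],z['d'];X=cloud(c,d);s=sense();e=s['eef_pos'];q=s['ee_rot'];yaw=2*np.arctan2(q[1],q[0]);print(e)
Rz=np.array([[np.cos(yaw),np.sin(yaw)],[-np.sin(yaw),np.cos(yaw)]]);T=(X-e)[...,:2]@Rz.T
m=(X[...,2]>.0075)&(X[...,2]<.022)&(abs(T[...,1])<.06)&(abs(T[...,0])<.12)
nn,l,st,_=cv2.connectedComponentsWithStats(m.astype(np.uint8))
for j in range(1,nn):
    if st[j,4]>60: p=T[l==j];print(st[j,4],p.min(0).round(4),p.max(0).round(4),[np.round(x,1) for x in cv2.minAreaRect((p*1e3).astype(np.float32))])
```

```text
[ 0.49195702 -0.28047822  0.0126363 ]
37786 [-0.1072 -0.06  ] [0.12 0.06] [array([ 6.4, -0. ]), array([227.2, 120. ]), np.float64(0.0)]
```

```bash
cat > di.py <<'E'
from h import *
s=sense();e=s['eef_pos'];q=s['ee_rot'];yaw=2*np.arctan2(q[1],q[0]);c=P('wrist');i,d=cams.get_image('wrist');X=cloud(c,d);print(e,np.degrees(yaw))
Rz=np.array([[np.cos(yaw),np.sin(yaw)],[-np.sin(yaw),np.cos(yaw)]]);T=(X-e)[...,:2]@Rz.T
r=(abs(T[...,1])<.06)&(abs(T[...,0])<.12)&(X[...,2]<.03);z0=np.median(X[...,2][r]);print('mat z',z0)
m=r&(X[...,2]>z0+.0045)&(X[...,2]<z0+.02)
nn,l,st,_=cv2.connectedComponentsWithStats(m.astype(np.uint8))
for j in range(1,nn):
    if st[j,4]>60: p=T[l==j];print(st[j,4],p.min(0).round(4),p.max(0).round(4),[np.round(x,1) for x in cv2.minAreaRect((p*1e3).astype(np.float32))])
E
python3 di.py
```

```text
[ 0.49195702 -0.28047822  0.0126363 ] -3.8998938414080295
mat z 0.003994823272650971
2882 [-0.0484 -0.0104] [0.0786 0.0029] [array([15.1, -3.9]), array([ 12.9, 127. ]), np.float64(89.7)]
```

>>> send_rows(
  steps=[0.015,0,-0.1,0,40,0.015,0,-0.2,0,40,0.015,0,-0.21,0,40,0.015,0,-0.21,0,5,0.015,0,-0.21,0,5,0.015,0,-0.21,0,5,0.015,0,-0.21,0,5],
)

```text
time: 22.13
eef_pos: [0.4992, -0.2832, -0.0232]
ee_rot: [0.999, -0.034, 0.001, 0.001]
wrist_force: [-1.4, 0.0, 7.6]
width: 0.0107
grasp_force: 48.9
```

>>> send_rows(
  steps=[0,0,0.15,0,5,0,0,0.35,0,5,0,0,0.55,0,5,0,0,0.75,0,5,0,0,0.95,0,5,0,0,0.95,0,5],
)

```text
time: 22.63
eef_pos: [0.5018, -0.2835, 0.1738]
ee_rot: [0.999, -0.034, 0.005, 0.003]
wrist_force: [0.9, 0.5, -0.1]
width: 0.0106
grasp_force: 48.9
```

```bash
python3 held.py
```

```text
[ 0.50181777 -0.28346272  0.17381613] -3.9023821304752553 [ 1.13  0.34 -0.85  1.6   0.27  1.31 -1.4 ] 0.010606036098859288 48.86172976344824 22.6333
0.01 338 y -0.0013 z 0.041
0.02 408 y -0.0013 z 0.041
0.03 386 y -0.0013 z 0.0405
0.04 267 y -0.0014 z 0.0361
0.05 381 y -0.0014 z 0.0362
0.06 471 y -0.0013 z 0.0361
0.07 89 y -0.0013 z 0.0361
tip x 0.07161689604926981
```

>>> send_rows(
  steps=[0.16,1,0,0.253,5,0.16,1,0,0.253,5,0.16,1,0,0.253,5,0.16,1,0,0.253,5,0.16,1,0,0.253,5,0.16,1,0,0.253,5],
)

```text
time: 23.18
eef_pos: [0.5302, -0.0734, 0.165]
ee_rot: [0.998, 0.07, 0.001, -0.001]
wrist_force: [0.0, 1.8, -0.6]
width: 0.0104
grasp_force: 48.9
```

>>> send_rows(
  steps=[0.16,0.79,0,0,5,0.16,0.79,0,0,5,0.16,0.79,0,0,5,0.16,0.79,0,0,5,0.16,0.79,0,0,5,0.16,0.79,0,0,5,0.16,0.79,0,0,5],
)

```text
time: 23.77
eef_pos: [0.5617, 0.0749, 0.164]
ee_rot: [0.998, 0.065, -0.0, 0.0]
wrist_force: [0.2, -0.2, -0.7]
width: 0.01
grasp_force: 49.0
```

```bash
python3 held.py
```

```text
[0.56165008 0.07487635 0.1640361 ] 7.465913376659237 [ 0.6   0.39 -1.01  1.62  0.34  1.32 -1.9 ] 0.00999004925201485 49.00575033389032 23.7667
0.01 337 y -0.0013 z 0.0407
0.02 404 y -0.0013 z 0.0407
0.03 392 y -0.0013 z 0.0401
0.04 267 y -0.0013 z 0.0357
0.05 373 y -0.0013 z 0.0354
0.06 469 y -0.0013 z 0.0354
0.07 99 y -0.0013 z 0.0352
tip x 0.07178134439702262
```

>>> send_rows(
  steps=[0.022,0,-0.15,0,5,0.022,0,-0.3,0,5,0.022,0,-0.45,0,5,0.022,0,-0.54,0,5,0.022,0,-0.58,0,5,0.022,0,-0.59,0,5,0.022,0,-0.59,0,5,0.022,0,-0.59,0,5],
)

```text
time: 24.48
eef_pos: [0.5672, 0.0752, 0.0478]
ee_rot: [0.998, 0.065, 0.001, 0.0]
wrist_force: [0.9, 0.2, -0.4]
width: 0.0103
grasp_force: 49.0
```

>>> send_rows(
  steps=[0,0,-0.01,0,5,0,0,-0.022,0,5,0,0,-0.022,0,5,0,0,-0.022,0,5],
)

```text
time: 24.82
eef_pos: [0.5673, 0.0755, 0.0437]
ee_rot: [0.998, 0.065, 0.001, 0.0]
wrist_force: [-2.6, -2.5, 10.3]
width: 0.0102
grasp_force: 50.7
```

Contact with the rails. I'll release and rise.

>>> send_rows(
  steps=[0,0,0,0,16,0,0,0,0,22,0,0,0,0,40,0,0,0,0,40,0,0,0.15,0,40,0,0,0.35,0,40,0,0,0.5,0,40,0,0,0.55,0,40],
)

```text
time: 25.48
eef_pos: [0.5681, 0.0765, 0.1567]
ee_rot: [0.998, 0.065, 0.003, -0.0]
wrist_force: [0.9, 0.3, -0.4]
width: 0.0402
grasp_force: 0.0
```

>>> send_rows(
  steps=[-0.3,0.3,0.6,1,30,-0.3,0.3,0.6,1,30,-0.3,0.3,0.6,1,30,-0.3,0.3,0.6,1,30,-0.3,0.3,0.6,1,30,-0.3,0.3,0.6,1,30,-0.3,0.3,0.6,1,30,-0.3,0.3,0.6,1,30],
)

```text
time: 26.15
eef_pos: [0.5062, 0.1353, 0.2717]
ee_rot: [0.897, 0.443, -0.0, 0.0]
wrist_force: [-0.2, -0.7, 0.5]
width: 0.0301
grasp_force: 0.0
```

```bash
python3 rk.py top; python3 rk.py side; python3 rk.py wrist; python3 inst.py | tail -1
```

```text
[0.50619649 0.1353491  0.27171992] [ 0.72  0.27 -1.25  1.55  0.26  1.5  -1.19] 26.15
216 min [-0.0628 -0.0552] max [ 0.0624 -0.0428] [array([ -0.2, -50.2]), array([ 11.8, 125.2]), np.float64(88.6)] slope dz/dx [-0.031  0.007] z [-0.0214  0.0119  0.0157]
53 min [-0.0269 -0.0082] max [0.0733 0.0502] [array([18.4, 28.3]), array([113.6,  24.3]), np.float64(31.1)] slope dz/dx [-3.468  0.183] z [-0.0187  0.0079  0.0122]
[0.50616598 0.13538747 0.27167882] [ 0.72  0.27 -1.25  1.55  0.25  1.5  -1.19] 26.2
103 min [-0.0709  0.037 ] max [0.0809 0.08  ] [array([ 5. , 58.4]), array([ 43., 151.]), np.float64(88.8)] slope dz/dx [-0.096  0.002] z [-0.0018  0.0051  0.0115]
110 min [-0.064  -0.0593] max [ 0.0656 -0.0249] [array([  0.4, -42.4]), array([129.7,  33.9]), np.float64(2.1)] slope dz/dx [-0.073  0.004] z [-0.0006  0.0053  0.0116]
[0.50618899 0.13538526 0.27172282] [ 0.72  0.27 -1.25  1.55  0.25  1.5  -1.19] 26.25
992 min [-0.0763  0.0341] max [0.0767 0.0743] [array([ 0.2, 54.2]), array([ 40.2, 153. ]), np.float64(90.0)] slope dz/dx [-0.052  0.008] z [-0.0225  0.013   0.0146]
862 min [-0.0691 -0.0739] max [0.0696 0.0743] [array([-21. , -24.2]), array([124.4, 157.2]), np.float64(27.9)] slope dz/dx [-0.042  0.009] z [-0.0227  0.0133  0.0146]
[0.50621001 0.13549053 0.27183861] 52.36531838092367 [ 0.72  0.27 -1.25  1.55  0.25  1.5  -1.19] [-0.43558157 -0.24074454  0.52669361] 0.029887894913107043 26.35
```

Both instruments lie centred on the rails at y ≈ +44 and −50 mm, 94 mm apart. Next I fetch the bar and close the lid.

>>> send_rows(
  steps=[0.2,0.02,0.25,0.3,30,0.5,0.04,0.25,0.5,30,0.7,0.04,0.25,0.7,30,0.9,0.04,0.25,0.9,30,0.96,0.04,0.25,1,30,0.96,0.04,0.25,1,30,0.96,0.04,0.25,1,30,0.96,0.04,0.25,1,30],
)

```text
time: 27.02
eef_pos: [0.6986, 0.1445, 0.3206]
ee_rot: [0.659, 0.752, -0.0, -0.001]
wrist_force: [0.5, -0.2, -0.2]
width: 0.0302
grasp_force: 0.0
```

Run:
```python
from h import *
a,d=cams.get_image('wrist') # settle
s=sense();e=s['eef_pos'];q=s['ee_rot'];yaw=2*np.arctan2(q[1],q[0]);c=P('wrist');i,d=cams.get_image('wrist');X=cloud(c,d);print(e,np.degrees(yaw),s['qpos'].round(2))
Rz=np.array([[np.cos(yaw),np.sin(yaw)],[-np.sin(yaw),np.cos(yaw)]]);T=(X-e)[...,:2]@Rz.T;Z=X[...,2]
m=(Z>.255)&(Z<.3)&(abs(T[...,0])<.07)&(abs(T[...,1])<.05)&(d>0)
print(m.sum());
for a in np.arange(-.06,.07,.02):
    g=m&(abs(T[...,0]-a)<.01)
    if g.any(): print(a,g.sum(),np.percentile(T[g][:,1],[5,50,95]).round(4),np.percentile(Z[g],[5,50,95]).round(4))
```

```text
[0.69827541 0.14415095 0.32133271] 97.3842464746251 [ 0.26  0.74 -1.16  0.89  0.69  1.83 -0.44]
1402
-0.06 60 [-0.0029  0.0017  0.0063] [0.2797 0.2823 0.2836]
-0.039999999999999994 215 [-0.0028  0.0017  0.0062] [0.2796 0.2824 0.2836]
-0.01999999999999999 237 [-0.0027  0.0017  0.0061] [0.2792 0.2823 0.2836]
1.3877787807814457e-17 264 [-0.0025  0.0017  0.0068] [0.2794 0.2822 0.2836]
0.020000000000000018 275 [-0.0024  0.0025  0.0067] [0.2797 0.2821 0.2837]
0.04000000000000002 301 [-0.0023  0.0025  0.0066] [0.2795 0.2822 0.2836]
0.060000000000000026 50 [-0.0007  0.0026  0.0059] [0.2605 0.275  0.2811]
```

>>> send_rows(
  steps=[0.012,0,-0.15,0,30,0.012,0,-0.3,0,30,0.012,0,-0.44,0,30,0.012,0,-0.445,0,30,0.012,0,-0.445,0,5,0.012,0,-0.445,0,5,0.012,0,-0.445,0,5,0.012,0,-0.445,0,5],
  grip_force=30,
)

```text
time: 27.78
eef_pos: [0.6978, 0.1423, 0.2341]
ee_rot: [0.66, 0.752, -0.003, -0.001]
wrist_force: [-16.8, -7.4, -4.3]
width: 0.0086
grasp_force: 30.4
```

>>> send_rows(
  steps=[-0.13,-0.015,0.01,0,5,-0.246,-0.031,0.01,0,5,-0.361,-0.046,0,0,5,-0.474,-0.061,-0.023,0,5,-0.585,-0.075,-0.058,0,5,-0.692,-0.09,-0.103,0,5,-0.793,-0.103,-0.159,0,5,-0.889,-0.116,-0.225,0,5],
)

```text
time: 28.45
eef_pos: [0.5236, 0.1196, 0.1906]
ee_rot: [0.66, 0.751, 0.001, 0.003]
wrist_force: [-0.1, -3.8, 6.1]
width: 0.0086
grasp_force: 31.5
```

>>> send_rows(
  steps=[-0.088,-0.011,-0.076,0,5,-0.169,-0.022,-0.159,0,5,-0.241,-0.032,-0.251,0,5,-0.303,-0.04,-0.349,0,5,-0.356,-0.047,-0.453,0,5,-0.398,-0.052,-0.562,0,5,-0.42,-0.056,-0.65,0,5,-0.435,-0.058,-0.72,0,5],
)

```text
time: 29.12
eef_pos: [0.4355, 0.1082, 0.0444]
ee_rot: [0.66, 0.752, -0.001, 0.001]
wrist_force: [-4.3, -2.9, 2.0]
width: 0.0083
grasp_force: 32.0
```

>>> send_rows(
  steps=[-0.005,0,-0.04,0,5,-0.01,0,-0.07,0,5,-0.01,0,-0.08,0,5,-0.01,0,-0.08,0,5],
)

```text
time: 29.45
eef_pos: [0.4333, 0.108, 0.0301]
ee_rot: [0.66, 0.752, -0.003, 0.001]
wrist_force: [-16.9, -8.5, 23.0]
width: 0.0086
grasp_force: 34.3
```

>>> send_rows(
  steps=[0.01,0,0.01,0,5,0.01,0,0.01,0,28,0.01,0,0.01,0,28,0.01,0,0.01,0,28,0.01,0,0.2,0,28,0.01,0,0.4,0,28,0.01,0,0.6,0,28,0.01,0,0.7,0,28],
)

```text
time: 30.12
eef_pos: [0.4378, 0.1112, 0.1723]
ee_rot: [0.658, 0.753, 0.002, 0.002]
wrist_force: [0.8, -0.2, 0.3]
width: 0.0283
grasp_force: 0.0
```

>>> send_rows(
  steps=[-0.1,-0.9,0.3,-0.9,28,-0.1,-0.9,0.3,-0.9,28,-0.1,-0.9,0.3,-0.9,28,-0.1,-0.9,0.3,-0.9,28,-0.1,-0.9,0.3,-0.9,28,-0.1,-0.9,0.3,-0.9,28,-0.1,-0.9,0.3,-0.9,28],
)

```text
time: 30.7
eef_pos: [0.4165, -0.0728, 0.2293]
ee_rot: [0.881, 0.473, 0.001, 0.001]
wrist_force: [-0.6, 0.6, -0.7]
width: 0.0283
grasp_force: 0.0
```

Run:
```python
from h import *
a,d=cams.get_image('top');c=P('top');b,_=cams.get_image('side')
X=cloud(c,d);hh=np.radians(7.54);R=np.array([[np.cos(hh),np.sin(hh)],[-np.sin(hh),np.cos(hh)]]);L=(X[...,:2]-[.5676,.1260])@R.T;Z=X[...,2]
m=(abs(L[...,0])<.09)&(abs(L[...,1])<.12);print('lid z',np.percentile(Z[m],[1,10,50,90,99]).round(4))
m=(L[...,0]<-.13)&(L[...,0]>-.15)&(abs(L[...,1])<.05)&(Z>.05);print('bar',m.sum(),np.median(Z[m]),np.median(L[m],0))
A=cv2.resize(a[130:250,85:265],(480,320),interpolation=2);B=cv2.resize(b[90:240,120:330],(320,229),interpolation=2)
B=cv2.copyMakeBorder(B,0,91,0,0,0);cv2.imwrite('pics/fin.png',np.hstack([A,B]));print(sense()['time'],sense()['eef_pos'])
```

```text
lid z [0.0871 0.0897 0.0928 0.0959 0.0982]
bar 144 0.0785811152275051 [-0.13639499  0.00080033]
30.8 [ 0.41641771 -0.07052207  0.2284569 ]
```

View pics/fin.png

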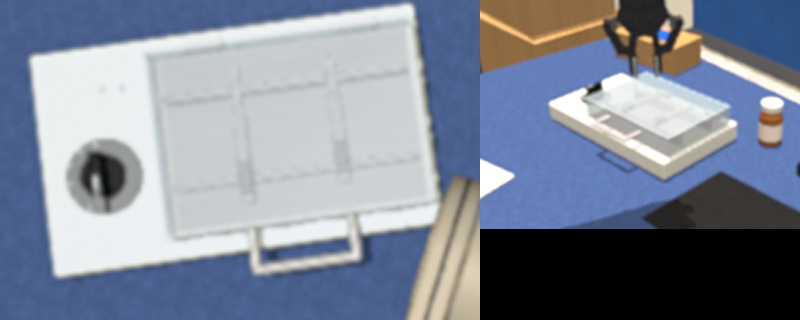

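The lid is shut, with both instruments across the rails at about (245,130) and (338,115). The knob's pointer is on zero at (105,195), and the mat is empty.

```bash
python3 -c "
from bench import robot
print(robot.hand_in())"
```

```text
the job is handed in; nothing more can be done
None
```

I handed the job in at about 31 s on the robot's clock: the timer is at zero, both instruments that were on the mat lie level and apart across the rails, the lid is shut, and the jar, mug and mouse were not touched; hand-in returned no verdict.

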